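# Lever the snap-in cover off a bench switch box

### The job

Open the wiring bay of the grey switch box: with the screwdriver in the sloping notch, lever the cover's front edge up until its spring catches let go and the edge stands up by itself, and lay the screwdriver down on the bench. Then lift the cover off and lay it flat on the bench, ribs down, leaving the other things where they are.

Things in the scene. Friction and masses are not known exactly. Their poses are not given: they have to be found in the camera images.
- switch_box: Grey cast switch box bolted to the bench: 186 mm long (x), 100 wide (y; 150 over its four low side feet), flat top 80 mm up. Origin: centre of its underside; the -x face is the front, with the pry notch. The cover closes the wiring bay in its top, flush; the bare rim round it is 12 mm wide in front, 18 at the sides. A black rotary switch (19 mm high, not used) stands on top, 70 mm behind the origin.
- notch (a point): Middle of the notch's sill, its outer lower edge: on the front face, 7 mm below the box's top; x points into the box. Notch 30 mm wide, open to top and front; from the sill its floor slopes down inwards at 40 degrees to a web 24 mm in, where a 6 mm shaft lying on the floor stops, its tip some 26 mm past the sill along the shaft. The sill is the fulcrum.
- cover_front (a point): Middle of the lower front edge of the cover's plate, 13.5 mm behind the sill and level with it: a 6 mm shaft gets under it only pitched tip-down by over 27 degrees (35 to 45 is good). With the tip at the web, swinging the handle down to level lifts this edge about 6 mm; to 10 degrees below level about 10 mm. Axes as the cover.
- cover_center (a point): Centre of the cover's plate: black, 124 mm long (x, front at -x) x 62 wide (y) x 7 thick, 120 g, z its upper side. Two ribs below it are 18 mm deep, so laid flat on the bench this point is 21.5 mm up. Rear tabs reach 5 mm under the bay's rear lip: to take the cover off, raise its front, draw it forward at least 8 mm, then lift.
- cover: The whole cover; origin 21.5 mm below the plate's centre, axes alike. Sprung rollers hold it 25 mm behind its front edge; raised about 6 mm there (up to 25 N at the edge) they snap under it and keep the front 11 mm up. Near the front the plate's sides are then bare, to be gripped across the 62 mm from above, fingertips just above the rim.
- screwdriver_grip (a point): Centre of the handle of the screwdriver, lying loose on the bench: black handle 22 mm across, 75 long; round steel shaft 6 mm across, 90 long; 165 mm in all, 90 g. Its z axis runs from the tip to the butt; this point is 127 mm from the tip, 11 mm above the bench.
- screwdriver_tip (a point): Tip of the screwdriver's shaft, on its axis; axes as the grip.
- screwdriver: The whole screwdriver: origin at the tip, z axis towards the butt.
- clear_spot (a point): A point on the bench top in the middle of a bare stretch 150 mm across, good for laying things down (any bare place on the bench will do).
- punch: Plain round steel punch, 140 mm long, 14 mm thick, lying loose on the bench; not used. Origin under its middle.
- paste_pot: White pot with a lid, 52 mm across, 68 mm high; not used. Origin: centre of the underside.
- rivet_tin: Low tin box 70 x 99 x 34 mm; not used. Origin: centre of the underside.
- hammer_plan: Hammer with a wooden handle lying down, 280 mm long; not used. Origin under its middle.

How it is judged:
On the way, in this order (a step that is already met when the one before it is completed fails the run):
1. the cover's front edge is levered up out of its seat by the screwdriver (z of cover_front in the frame of switch_box above 0.0745 m and contact force between screwdriver and cover above 2 N), for 0.02 s.
2. the catches have let go, the cover's front edge stands up by itself, and the screwdriver lies released on the bench (z of cover_front in the frame of switch_box above 0.08 m and contact force between screwdriver and cover below 0.1 N and height (world z) of each of screwdriver_grip, screwdriver_tip below 0.03 m and contact force between the fingers and screwdriver below 0.2 N), for 0.2 s.
At the end, for the whole second after the job is handed in: The cover lies flat on the bench, ribs down (centre 16 to 27 mm up, tilt under 0.1 rad), at rest, more than 120 mm from the box's centre; the screwdriver lies on the bench (tip and handle centre below 30 mm), released (height (world z) of cover_center between 0.016 and 0.027 m and angle between cover_center's own z axis and vertical below 0.1 rad and horizontal distance between cover_center and switch_box above 0.12 m and linear speed of cover below 0.02 m/s and height (world z) of each of screwdriver_grip, screwdriver_tip below 0.03 m and contact force between the fingers and screwdriver below 0.2 N); the robot touches nothing.
It fails at once if one of the other loose things (paste pot, rivet tin, hammer, punch) is shoved more than 30 mm (distance of any of paste_pot, rivet_tin, hammer_plan, punch from where it was at the start of the episode above 0.03 m).
It also fails if it takes over 69 s, if anything falls off the work surface, if the arm or the gripper's body presses on something with over 40 N, if the wrist force passes 120 N, or if a joint passes its speed limit or range.

### The arm

A 6-joint arm with a two-finger parallel gripper is mounted at the origin on a cart in front of the work surface, level with it; the furniture and walls round the work are solid. World frame = base frame: x ahead of the robot, y to its left, z up, the work surface at z = 0. Lengths are in m, angles in rad, forces in N, time in s.
With the tool pointing down it reaches from about 0.3 to 0.875 m from the base axis. Payload 6.4 kg.
Tool frame: the origin (TCP) lies midway between the tips of the shut fingers; the grasp point (between the pads) lies 19 mm behind it; z points along the fingers, y is the direction in which the jaws open and shut (so a half turn about z gives the same grasp; the last joint's range is limited). The gripper opens to 85 mm and grips with 20 to 120 N. Pads are 22 mm wide; open, the fingers measure 114 mm over their backs; the gripper's body (76 mm by 85 mm) begins 54 mm behind the grasp point. The pads swing forward as they close: fully open they stand 13 mm farther back than shut.
Start: joints at [-1.369, 0.181, 1.607, -0, 1.354, -0.206], TCP at [0.228, -0.528, 0.194] pointing down, gripper open.
Joint ranges: [-2.99, 2.99], [-0.89, 2.07], [0.3, 2.58], [-1.14, 4.28], [0, 2.63], [-3.12, 3.12]. Speed limits (rad/s): [2.57, 2.57, 3.01, 3.14, 3.14, 3.14].

### API

Orientations are given as a unit quaternion [w, x, y, z].
In Python, from bench import ctrl, optics, ticket gives the robot as it stands. The module is installed in compiled form; this text tells all that it offers.
- The arm moves only by the tool step_arm, never from a script. Its argument "targets" is text: rows parted by semicolons, each of 6 numbers parted by spaces: the shift along the tool's x, y, z in mm, then the turn, a rotation vector about the tool's x, y, z in rad. In form: dx dy dz rx ry rz; .... A call has 1 to 8 rows; each row is the pose to reach, as a shift and turn from the pose commanded when the call began, along the tool's axes at that moment; what a row does not reach only later rows make up. A row lasts 1/8 s, in which the tool goes at most 62.5 mm and 10.7 degrees, less where a joint would pass 70% of its speed; a pose out of reach is approached as far as the arm can. A call with a gripper value outside its range is refused whole. "grip" is the opening in per cent of the stroke, from 0 (shut) to 100 (fully open), set as the call begins (left out, the last holds). The fingers move at their own pace and stop on an object; the grip force is fixed at half the most. Time passes only in rows, so rows that repeat a pose let the fingers close. It gives the time, the measured TCP pose, the force and the opening at its end, in the units of the state.
- ctrl.get_obs(): the state, without advancing time (a new reading comes with each control period).
- optics.camera(name): name is "side" or "top"; returns a dict with "image" (400x640x3 uint8, red, green, blue), "mtx" (3x3 intrinsics, pixels), "D" ([k1, k2, p1, p2, k3] as OpenCV has them; the pictures are not rectified), "xyz" and "orientation" of the camera in the world. Camera axes: x right, y up, looking along -z (the intrinsics and any distortion apply to the point x, -y, -z); pixel columns grow to the right and rows downward; lengths in m; the calibration is good to about 2 mm. A picture is of the moment at which its call begins. There is no depth.
- ticket.hand_in(): hands the job in, once; it reports no verdict.
The state is a dict: "time_s": time; "q": joint angles; "dq": joint speeds; "joint_efforts": joint torques, N m; "eef_pos": TCP position; "eef_rot": TCP orientation; "wrist_force": force on the tool from outside, world axes, zero at the start; "torque": the same for the moment, N m; "opening": opening from 0.0 (shut) to 1.0 (fully open).
Only numpy, scipy, OpenCV 4.12 (cv2) and the standard library are available. Lean on these libraries where they do the work, as an engineer would, in place of code of your own. Each camera call takes 0.05 s, during which the arm holds its last target.

## Working session

There is one attempt and no reset: what is moved stays moved. The work goes in short steps, Python scripts to look and compute and a tool call to move; the robot and the scene stay as the last step left them, time stands still between calls to the robot, and variables do not carry over. Pictures are saved under pics/ and viewed, and the job is handed in when it is done.

Besides the shell and the picture viewer there is one more tool, called after "Emit:" as name(argument=value, ...), one argument or row to a line, values as JSON. step_arm: Moves the arm, as the interface text tells. Its arguments: {"type":"object","properties":{"targets":{"type":"string"},"grip":{"type":"number"}},"required":["targets"]}

```bash
mkdir -p pics; python3 - <<'E'
from bench import ctrl, optics
import cv2,pickle
o=ctrl.get_obs();print(o)
for n in("side","top"):
    c=optics.camera(n);pickle.dump(c,open(f"{n}0.pkl","wb"))
    print(n,c["mtx"],c["D"],c["xyz"],c["orientation"])
    cv2.imwrite(f"pics/{n}0.png",c["image"][:,:,::-1])
E
```

```text
{'time_s': 0.0, 'q': array([-1.36932651e+00,  1.81539958e-01,  1.60800706e+00,  3.83367135e-06,
        1.35375682e+00, -2.06295786e-01]), 'dq': array([ 0.00102243,  0.00021646,  0.00034785, -0.00058151,  0.00033787,
       -0.00043271]), 'joint_efforts': array([ 9.31441173e-04, -4.44863462e+01, -3.51337337e+01, -1.90297183e-04,
        9.05819354e-03,  4.46140319e-06]), 'eef_pos': array([ 0.22791819, -0.52724532,  0.19298525]), 'eef_rot': array([-8.55584585e-04,  9.79287524e-01,  2.02472749e-01,  3.93603196e-06]), 'wrist_force': array([ 0.19263664, -0.58483725, -0.65994523]), 'torque': array([-0.03295878, -0.00081137, -0.00802052]), 'opening': 1.0030938667370433}
side [[399.3385341    0.         321.81668766]
 [  0.         399.3385341  203.64445543]
 [  0.           0.           1.        ]] [-0.01121834  0.          0.          0.          0.        ] [0.32887975 0.94221555 0.63393227] [-0.11920251 -0.05228554  0.47482173  0.87040296]
top [[379.49234363   0.         319.36064681]
 [  0.         379.49234363 201.20789863]
 [  0.           0.           1.        ]] [-0.03927566  0.          0.          0.          0.        ] [0.4080414  0.11849631 1.16655441] [ 0.71052158  0.03973544 -0.04981046 -0.70078463]
```

View pics/side0.png

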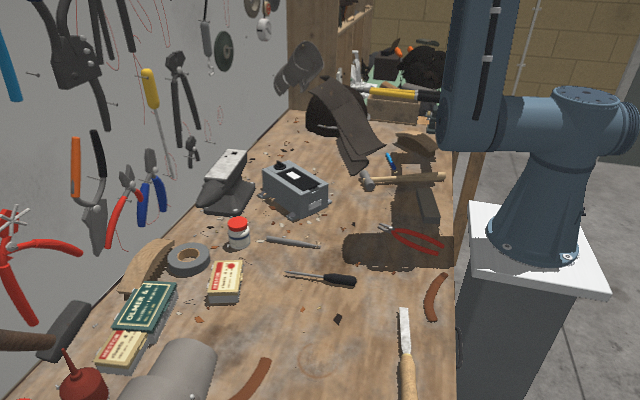

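View pics/top0.png

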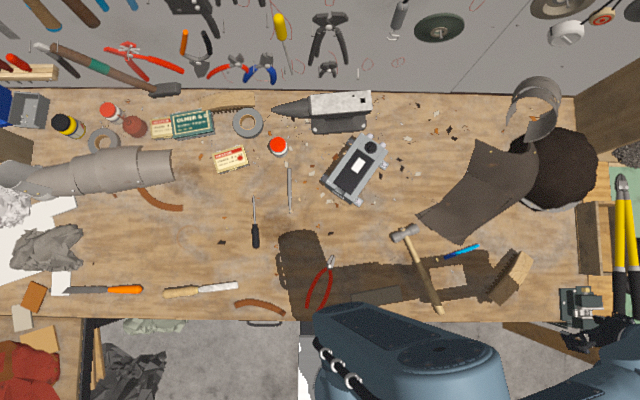

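```bash
cat > h.py <<'E'
import numpy as np,cv2,pickle
from scipy.spatial.transform import Rotation as R
def rot(c): q=np.array(c["orientation"]);return R.from_quat([q[1],q[2],q[3],q[0]]).as_matrix()
F=np.diag([1,-1,-1.])
def proj(c,P):
    P=np.atleast_2d(P).astype(float); W=rot(c)@F
    rv=cv2.Rodrigues(W.T)[0]; t=-W.T@np.array(c["xyz"])
    return cv2.projectPoints(P,rv,t,np.array(c["mtx"]),np.array(c["D"]))[0][:,0]
def ray(c,uv):
    p=cv2.undistortPoints(np.array([[uv]],float),np.array(c["mtx"]),np.array(c["D"]))[0,0]
    d=rot(c)@F@np.array([p[0],p[1],1]);return np.array(c["xyz"]),d
def onz(c,uv,z):
    o,d=ray(c,uv);return o+d*(z-o[2])/d[2]
def tri(c1,u1,c2,u2):
    o1,d1=ray(c1,u1);o2,d2=ray(c2,u2);A=np.array([d1,-d2]).T
    s=np.linalg.lstsq(A,o2-o1,rcond=None)[0];a=o1+d1*s[0];b=o2+d2*s[1];return (a+b)/2,np.linalg.norm(a-b)
def load(n): return pickle.load(open(n+".pkl","rb"))
def crop(c,x0,y0,w,h,k,out): cv2.imwrite("pics/"+out,cv2.resize(c["image"][y0:y0+h,x0:x0+w,::-1],None,fx=k,fy=k,interpolation=cv2.INTER_CUBIC))
E
python3 - <<'E'
from h import *
crop(load("top0"),230,120,170,130,4.7,"t1.png");crop(load("side0"),220,150,160,145,4.1,"s1.png")
E
```

```text
(no output)
```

View pics/t1.png

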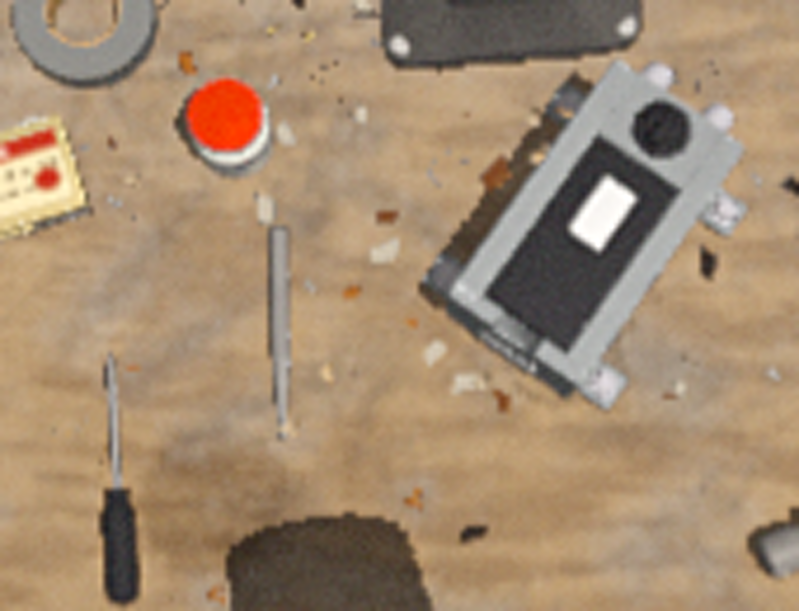

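View pics/s1.png

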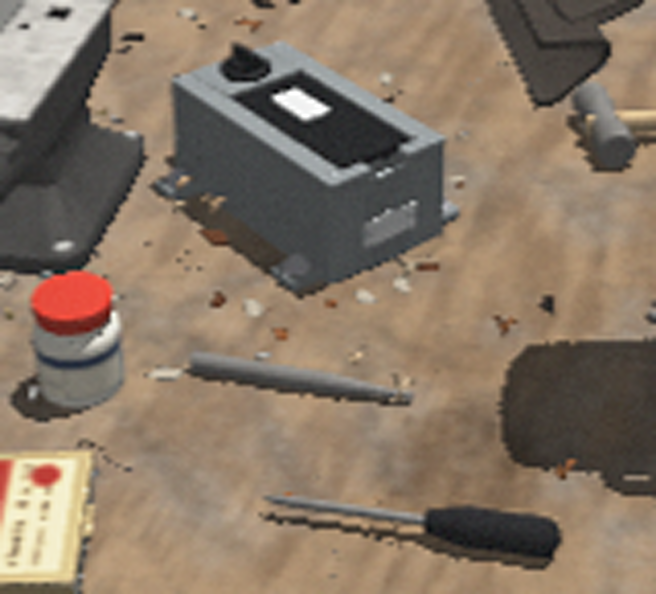

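```bash
cat > fit.py <<'E'
from h import *
from scipy.optimize import least_squares
T=load("top0");S=load("side0")
ct=lambda p:(230+p[0]/4.7-.4,120+p[1]/4.7-.4); cs=lambda p:(220+p[0]/4.1-.4,150+p[1]/4.1-.4)
h=.08
M=[(T,ct,(453,290),(-.093,.05,h)),(T,ct,(578,385),(-.093,-.05,h)),(T,ct,(617,62),(.093,.05,h)),(T,ct,(742,147),(.093,-.05,h)),
(T,ct,(601,137),(.0445,.031,h)),(T,ct,(680,188),(.0445,-.031,h)),(T,ct,(488,297),(-.0795,.031,h)),(T,ct,(565,352),(-.0795,-.031,h)),
(S,cs,(330,183),(-.093,.05,h)),(S,cs,(442,140),(-.093,-.05,h)),(S,cs,(175,83),(.093,.05,h)),(S,cs,(285,42),(.093,-.05,h))]
def w(p,m): c,s=np.cos(p[2]),np.sin(p[2]);return np.array([p[0]+c*m[0]-s*m[1],p[1]+s*m[0]+c*m[1],m[2]])
def res(p,full=False):
    return np.array([proj(c,w(p,m))[0]-f(u) for c,f,u,m in M]).ravel()
g=onz(T,ct((597,220)),.08)
r=least_squares(res,[g[0],g[1],-.5]);print("box",r.x,np.degrees(r.x[2]));print(res(r.x).reshape(-1,2).round(1))
for a,b,n in [((110,355),(268,499),"tip"),((122,595),(556,540),"butt"),((117,488),(427,520),"collar")]:
    print(n,tri(T,ct(a),S,cs(b)),onz(T,ct(a),.011),onz(S,cs(b),.011))
for n,p in dict(pot=(228,125),punch1=(278,230),punch2=(282,435)).items(): print(n,onz(T,ct(p),.007))
print("hammer",onz(T,(403,233),.02),onz(T,(440,312),.02),"tin",onz(T,(230,158),.034))
E
python3 fit.py
```

```text
box [ 0.65067246 -0.00510749 -0.60681552] -34.76796834422973
[[-1.3  0.8]
 [ 0.3  0.5]
 [ 0.2 -0.9]
 [ 1.4  0.2]
 [-0.5 -0.3]
 [ 0.   0.9]
 [-0.7 -0.7]
 [ 0.4 -0.1]
 [-0.1  0.8]
 [ 1.2 -0.5]
 [-1.2 -1. ]
 [-0.4 -0.5]]
tip (array([0.5706701 , 0.30684561, 0.01141431]), np.float64(0.0009332479108138075)) [0.57118999 0.30701981 0.011     ] [0.57034988 0.3064095  0.011     ]
butt (array([0.41313718, 0.29370547, 0.01110326]), np.float64(0.00478534890180096)) [0.41551726 0.29397838 0.011     ] [0.41076468 0.29340421 0.011     ]
collar (array([0.4828028 , 0.29907726, 0.0120677 ]), np.float64(0.0028901724463455854)) [0.48430511 0.2994786  0.011     ] [0.48160989 0.2978906  0.011     ]
pot [0.72795537 0.23454263 0.007     ]
punch1 [0.65699457 0.19949064 0.007     ]
punch2 [0.5207174 0.1937195 0.007    ]
hammer [ 0.46086518 -0.15165037  0.02      ] [ 0.22762769 -0.25973697  0.02      ] tin [0.68128148 0.37754581 0.034     ]
```

```bash
cat > mv.py <<'E'
# commanded-pose bookkeeping: state file cmd.pkl = (p,R)
from h import *
import sys
from bench import ctrl
def get(): return pickle.load(open("cmd.pkl","rb"))
def put(p,Rm): pickle.dump((np.array(p),np.array(Rm)),open("cmd.pkl","wb"))
def commit(s):
    p,M=get(); r=[float(x) for x in s.strip().strip(';').split(';')[-1].split()]
    put(p+M@np.array(r[:3])/1000, M@R.from_rotvec(r[3:]).as_matrix())
def rows(wps,nd=1,commit_=True):
    """wps list of (p,R); prints in calls of <=8 rows, assuming each call is executed"""
    for i in range(0,len(wps),8):
        p,M=get();out=[]
        for q,N in wps[i:i+8]:
            d=M.T@(np.array(q)-p)*1000; rv=R.from_matrix(M.T@N).as_rotvec()
            out.append(" ".join(f"{round(x,nd):g}" for x in d)+" "+" ".join(f"{round(x,3):g}" for x in rv))
        s="; ".join(out);print(s)
        if commit_: commit(s)
def down(yaw): # tool x at yaw, z down
    c,s=np.cos(yaw),np.sin(yaw);return np.array([[c,s,0],[s,-c,0],[0,0,-1.]])
def qR(q): return R.from_quat([q[1],q[2],q[3],q[0]]).as_matrix()
def obs():
    o=ctrl.get_obs();p,M=get();Rm=qR(o["eef_rot"])
    print("t",o["time_s"],"pos",o["eef_pos"].round(4),"err mm",((o["eef_pos"]-p)*1e3).round(1),"roterr",R.from_matrix(M.T@Rm).as_rotvec().round(3),"F",o["wrist_force"].round(1),"T",o["torque"].round(2),"open",round(o["opening"],3),"q",o["q"].round(2));return o
def lin(a,b,n):
    from scipy.spatial.transform import Slerp
    S=Slerp([0,1],R.from_matrix([a[1],b[1]]));t=np.arange(1,n+1)/n
    return [(np.array(a[0])*(1-x)+np.array(b[0])*x,S(x).as_matrix()) for x in t]
E
python3 - <<'E'
from mv import *
o=ctrl.get_obs(); put([.228,-.528,.194],down(np.arctan2(2*.979287*.202473,2*.979287**2-1)));obs()
y0=np.arctan2(2*.979287*.202473,2*.979287**2-1);y1=np.radians(184.75)
a0=np.arctan2(-.528,.228);a1=np.arctan2(.2965,.444);r0=np.hypot(.528,.228);r1=np.hypot(.2965,.444)
W=[]
n=24
for k in range(1,n+1):
    t=k/n;a=a0+(a1-a0)*t;r=r0+(r1-r0)*t;W.append(([r*np.cos(a),r*np.sin(a),.194+(.13-.194)*max(0,(t-.6)/.4)],down(y0+(y1-y0)*t)))
rows(W,0)
E
```

```text
t 0.1 pos [ 0.228  -0.5273  0.1931] err mm [-0.   0.7 -0.9] roterr [ 0.001  0.    -0.   ] F [-0.1 -0.5  0.1] T [-0.01 -0.03  0.02] open 1.002 q [-1.37  0.18  1.61  0.    1.35 -0.21]
42 -3 0 0 0 -0.117; 83 -10 0 0 0 -0.235; 124 -19 0 0 0 -0.352; 164 -31 0 0 0 -0.469; 202 -46 0 0 0 -0.587; 240 -64 0 0 0 -0.704; 275 -84 0 0 0 -0.822; 310 -107 0 0 0 -0.939
39 11 0 0 0 -0.117; 79 19 0 0 0 -0.235; 119 25 0 0 0 -0.352; 160 27 0 0 0 -0.469; 200 26 0 0 0 -0.587; 240 23 0 0 0 -0.704; 280 16 4 0 0 -0.821; 319 7 11 0 0 -0.939
32 23 6 0 0 -0.117; 66 44 13 0 0 -0.235; 101 63 20 0 0 -0.352; 138 79 26 0 0 -0.469; 175 92 33 0 0 -0.587; 213 102 40 0 0 -0.704; 251 110 46 0 0 -0.821; 290 114 53 0 0 -0.939
```

Emit:
step_arm(
  targets="42 -3 0 0 0 -0.117; 83 -10 0 0 0 -0.235; 124 -19 0 0 0 -0.352; 164 -31 0 0 0 -0.469; 202 -46 0 0 0 -0.587; 240 -64 0 0 0 -0.704; 275 -84 0 0 0 -0.822; 310 -107 0 0 0 -0.939",
)

```text
time_s: 1.1
eef_pos: [0.4707, -0.3054, 0.1934]
eef_rot: [-0.0, 0.781, 0.625, -0.0]
wrist_force: [-0.1, 0.3, 0.2]
opening: 1.0
```

Emit:
step_arm(
  targets="39 11 0 0 0 -0.117; 79 19 0 0 0 -0.235; 119 25 0 0 0 -0.352; 160 27 0 0 0 -0.469; 200 26 0 0 0 -0.587; 240 23 0 0 0 -0.704; 280 16 4 0 0 -0.821; 319 7 11 0 0 -0.939",
)

```text
time_s: 2.1
eef_pos: [0.5478, 0.0041, 0.1826]
eef_rot: [-0.0, 0.413, 0.911, 0.0]
wrist_force: [0.2, 0.2, -0.5]
opening: 1.003
```

Emit:
step_arm(
  targets="32 23 6 0 0 -0.117; 66 44 13 0 0 -0.235; 101 63 20 0 0 -0.352; 138 79 26 0 0 -0.469; 175 92 33 0 0 -0.587; 213 102 40 0 0 -0.704; 251 110 46 0 0 -0.821; 290 114 53 0 0 -0.939",
)

```text
time_s: 3.1
eef_pos: [0.443, 0.2975, 0.1294]
eef_rot: [-0.0, -0.044, 0.999, -0.0]
wrist_force: [0.4, -0.6, -0.5]
opening: 0.998
```

```bash
python3 - <<'E'
from mv import *
from bench import optics
obs()
for n in("side","top"):
    c=optics.camera(n);pickle.dump(c,open(f"{n}1.pkl","wb"))
crop(load("top1"),200,120,200,150,4,"t2.png");crop(load("side1"),220,150,200,150,4,"s2.png")
E
```

```text
t 3.1 pos [0.443  0.2975 0.1294] err mm [-0.8  1.2 -0.6] roterr [ 0.     0.    -0.004] F [ 0.4 -0.6 -0.5] T [ 0.03 -0.04  0.02] open 0.998 q [ 0.37  0.16  1.77  0.    1.21 -1.29]
```

View pics/t2.png

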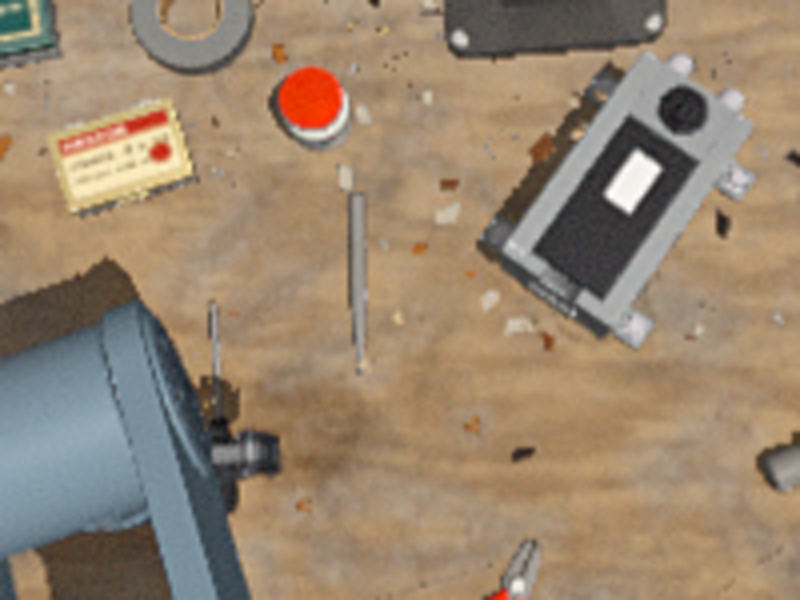

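View pics/s2.png

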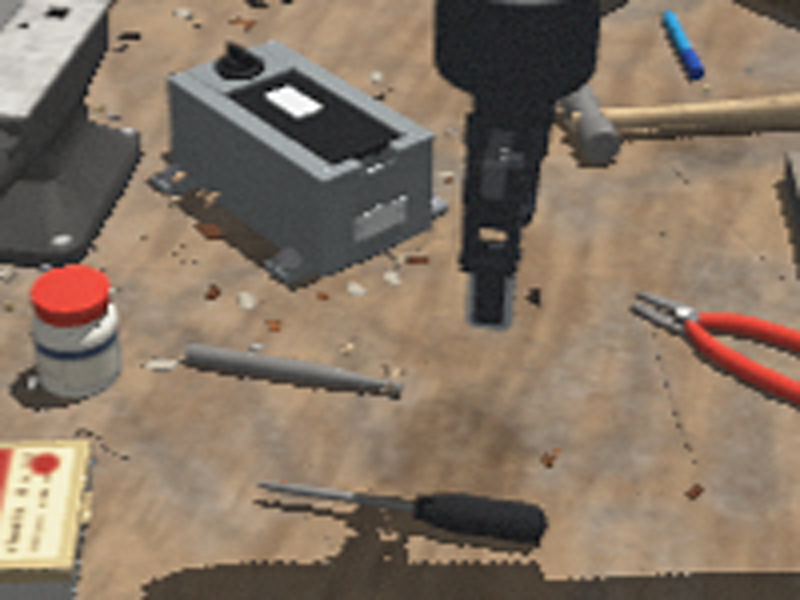

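Emit:
step_arm(
  targets="0 0 30 0 0 0; 0 0 60 0 0 0; 0 0 85 0 0 0; 0 0 105 0 0 0; 0 0 117 0 0 0; 0 0 124 0 0 0; 0 0 126 0 0 0; 0 0 126 0 0 0",
)

```text
time_s: 4.2
eef_pos: [0.4443, 0.2966, 0.0044]
eef_rot: [0.0, -0.042, 0.999, 0.0]
wrist_force: [-0.6, -0.2, -0.0]
opening: 1.002
```

```bash
python3 - <<'E'
from mv import *
from bench import optics
commit("0 0 126 0 0 0");obs()
c=optics.camera("side");pickle.dump(c,open("side2.pkl","wb"))
crop(c,250,200,160,120,5,"s3.png")
E
```

```text
t 4.2 pos [0.4443 0.2966 0.0044] err mm [0.5 0.3 0.4] roterr [-0.    -0.001  0.   ] F [-0.6 -0.2 -0. ] T [0.04 0.03 0.02] open 1.002 q [ 0.37  0.35  1.84 -0.    0.96 -1.29]
```

View pics/s3.png

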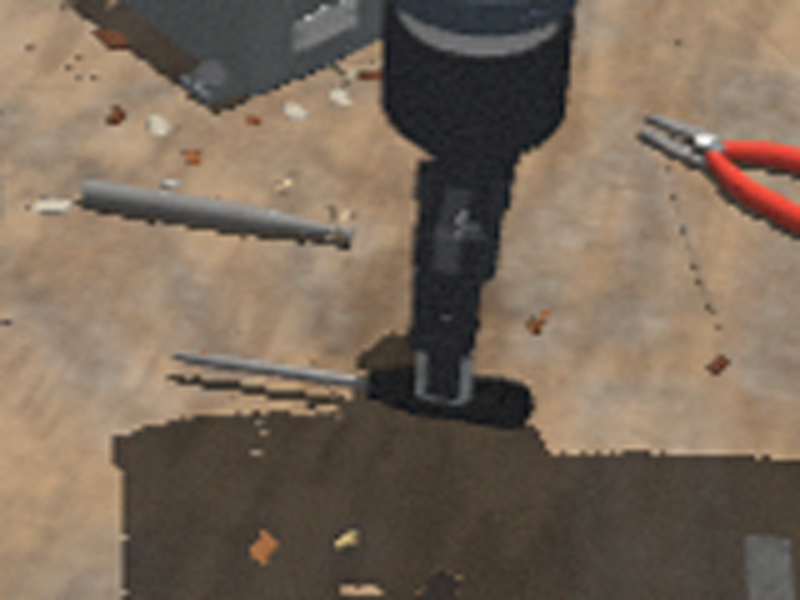

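Emit:
step_arm(
  targets="0 0 1 0 0 0; 0 0 1 0 0 0; 0 0 1 0 0 0; 0 0 1 0 0 0; 0 0 1 0 0 0; 0 0 1 0 0 0; 0 0 1 0 0 0; 0 0 1 0 0 0",
  grip=0,
)

```text
time_s: 5.25
eef_pos: [0.4438, 0.2965, 0.0029]
eef_rot: [-0.0, -0.042, 0.999, -0.0]
wrist_force: [0.4, 0.2, 0.4]
opening: -0.001
```

```bash
python3 - <<'E'
from mv import *
commit("0 0 1 0 0 0");obs()
p,M=get()
rows(lin((p,M),(p+[0,0,.13],M),5),0)
E
```

```text
t 5.25 pos [0.4438 0.2965 0.0029] err mm [ 0.   0.1 -0.1] roterr [ 0.  0. -0.] F [0.4 0.2 0.4] T [-0.01  0.02  0.04] open -0.001 q [ 0.37  0.35  1.84  0.    0.96 -1.29]
0 0 -26 0 0 0; 0 0 -52 0 0 0; 0 0 -78 0 0 0; 0 0 -104 0 0 0; 0 0 -130 0 0 0
```

```bash
python3 - <<'E'
from mv import *
p,M=get();put(p-[0,0,.13],M)
from bench import optics
c=optics.camera("side");pickle.dump(c,open("side3.pkl","wb"))
crop(c,250,200,160,120,5,"s4.png")
c=optics.camera("top");pickle.dump(c,open("top3.pkl","wb"))
crop(c,200,120,160,120,5,"t4.png")
E
```

```text
(no output)
```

View pics/s4.png

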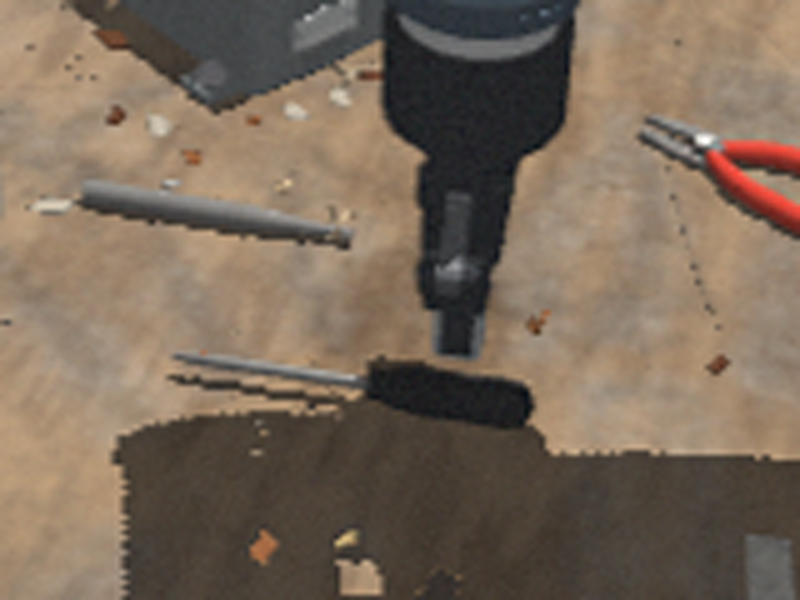

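View pics/t4.png

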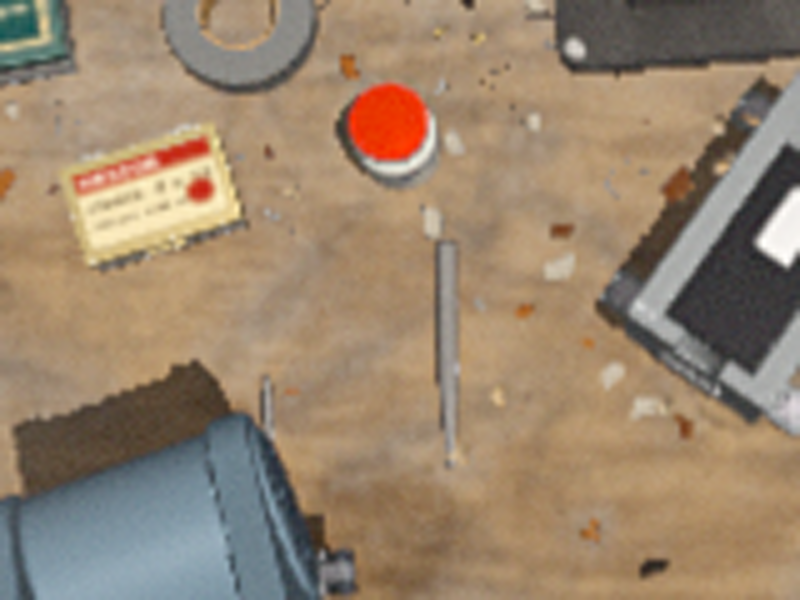

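```bash
python3 - <<'E'
from mv import *
c=load("side3");T=load("top3")
print(proj(c,[[.4438,.2965,.003],[.4438,.2965,.022]]), onz(c,(341,271),.003),onz(c,(341,271),.022))
f=lambda u:(250+u[0]/5-.4,200+u[1]/5-.4); g=lambda u:(200+u[0]/5-.4,120+u[1]/5-.4)
for u in [(175,357),(367,381),(450,392),(530,400)]: print(onz(c,f(u),.011))
print(onz(T,g((266,380)),.003))
E
```

```text
[[340.17511998 281.95568644]
 [340.5821535  275.66157315]] [0.44984073 0.26102828 0.003     ] [0.44619809 0.28154166 0.022     ]
[0.57148243 0.30568078 0.011     ]
[0.4837332  0.29639712 0.011     ]
[0.44632641 0.29285381 0.011     ]
[0.41094894 0.28785942 0.011     ]
[0.5708485  0.30890516 0.003     ]
```

```bash
python3 - <<'E'
from mv import *
c=load("side3")
print("open low",proj(c,[[.4443,.339,.0174],[.4443,.254,.0174]]),"seen 338.6,280")
print("open high",proj(c,[[.443,.340,.1424],[.443,.255,.1424]]),"seen 342,232")
for y in(.2965,.28,.26): print("closed",proj(c,[[.4438,y,.003],[.4438,y,.02],[.4438,y,.035]]))
E
```

```text
open low [[335.87783669 290.52989812]
 [344.31770367 264.78226168]] seen 338.6,280
open high [[339.05588622 244.98704393]
 [347.92251225 220.83256098]] seen 342,232
closed [[340.17511998 281.95568644]
 [340.53886185 276.33110508]
 [340.86615677 271.26871725]]
closed [[341.77406307 277.01086605]
 [342.14887052 271.41876465]
 [342.48601693 266.38715646]]
closed [[343.64979482 271.20940472]
 [344.03692847 265.65743692]
 [344.3850354  260.66373865]]
```

```bash
python3 - <<'E'
from mv import *
c=load("side3")
print(proj(c,[[.4438,.2965,.076],[.4438,.2965+.04,.076],[.4438,.2965,.11]]))
crop(c,310,200,65,75,8,"s5.png")
E
```

```text
[[341.79249198 256.93361998]
 [337.57543101 269.18579075]
 [342.59791577 244.46105551]]
```

View pics/s5.png

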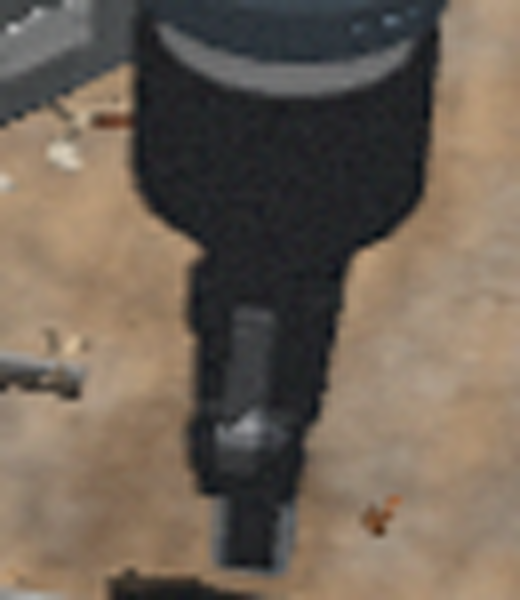

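Emit:
step_arm(
  targets="0 0 0 0 0 0; 0 0 0 0 0 0; 0 0 0 0 0 0; 0 0 0 0 0 0; 0 0 0 0 0 0; 0 0 8 0 0 0; 0 0 18 0 0 0; 0 0 26 0 0 0",
  grip=100,
)

```text
time_s: 6.35
eef_pos: [0.4433, 0.2963, -0.0242]
eef_rot: [-0.001, -0.042, 0.999, -0.0]
wrist_force: [-0.8, 0.4, 0.4]
opening: 1.003
```

```bash
python3 - <<'E'
from mv import *
from bench import optics
commit("0 0 26 0 0 0");obs()
c=optics.camera("side");pickle.dump(c,open("side4.pkl","wb"))
crop(c,250,200,160,120,5,"s6.png")
print(proj(c,[[.4443,.339,.0174-.026+.033]]))
E
```

```text
t 6.35 pos [ 0.4433  0.2963 -0.0242] err mm [-0.5 -0.1 -1.2] roterr [0.    0.001 0.   ] F [-0.8  0.4  0.4] T [ 0.06 -0.01  0.01] open 1.003 q [ 0.37  0.4   1.84  0.    0.9  -1.29]
[[336.01473799 288.15228879]]
```

View pics/s6.png

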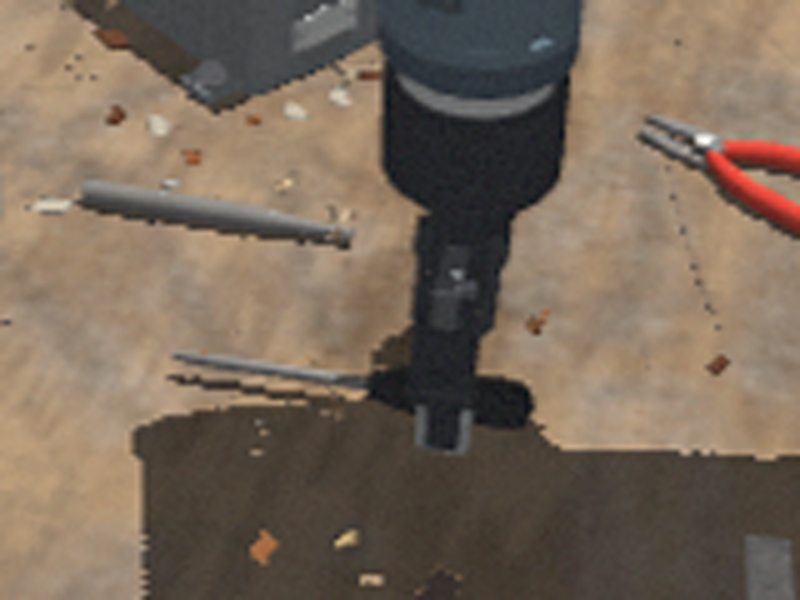

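Emit:
step_arm(
  targets="0 0 0 0 0 0; 0 0 0 0 0 0; 0 0 0 0 0 0; 0 0 0 0 0 0; 0 0 0 0 0 0; 0 0 0 0 0 0; 0 0 0 0 0 0",
  grip=0,
)

```text
time_s: 7.28
eef_pos: [0.4442, 0.2966, -0.0225]
eef_rot: [0.0, -0.042, 0.999, 0.0]
wrist_force: [-1.9, -0.6, 5.8]
opening: 0.204
```

```bash
python3 - <<'E'
from mv import *
from bench import optics
commit("0 0 0 0 0 0");obs()
c=optics.camera("side");pickle.dump(c,open("side5.pkl","wb"))
crop(c,250,200,160,120,5,"s7.png")
E
```

```text
t 7.275 pos [ 0.4442  0.2966 -0.0225] err mm [0.4 0.3 0.5] roterr [-0.    -0.001 -0.   ] F [-1.9 -0.6  5.8] T [-0.24  0.28 -0.  ] open 0.204 q [ 0.37  0.39  1.84 -0.    0.91 -1.29]
```

View pics/s7.png

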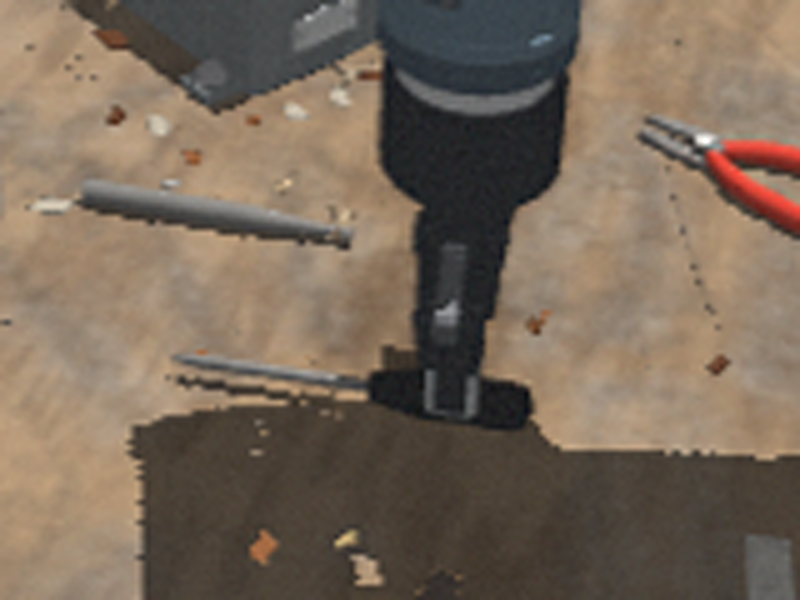

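```bash
python3 - <<'E'
from mv import *
c=load("side5")
print(proj(c,[[.444,.308,.0],[.444,.308,.01],[.444,.308,.018]]))
E
```

```text
[[338.8820302  286.45668352]
 [339.08893084 283.16193004]
 [339.25629471 280.49637347]]
```

Emit:
step_arm(
  targets="0 0 0 0 0 0; 0 0 0 0 0 0; 0 0 0 0 0 0; 0 0 5 0 0 0; 0 0 10 0 0 0; 0 0 10 0 0 0",
  grip=60,
)

```text
time_s: 8.07
eef_pos: [0.4432, 0.2963, -0.0339]
eef_rot: [-0.001, -0.042, 0.999, -0.0]
wrist_force: [-0.4, 0.0, -0.5]
opening: 0.601
```

Emit:
step_arm(
  targets="0 0 0 0 0 0; 0 0 0 0 0 0; 0 0 0 0 0 0; 0 0 0 0 0 0; 0 0 0 0 0 0; 0 0 0 0 0 0",
  grip=0,
)

```text
time_s: 8.82
eef_pos: [0.4442, 0.2967, -0.0328]
eef_rot: [0.0, -0.042, 0.999, 0.0]
wrist_force: [-0.4, 0.2, 4.2]
opening: 0.235
```

```bash
python3 - <<'E'
from mv import *
from bench import optics
commit("0 0 10 0 0 0");obs()
c=optics.camera("side");pickle.dump(c,open("side6.pkl","wb"))
crop(c,250,200,160,120,5,"s8.png")
p,M=get()
rows(lin((p,M),(p+[0,0,.15],M),6),0)
E
```

```text
t 8.825 pos [ 0.4442  0.2967 -0.0328] err mm [0.4 0.3 0.2] roterr [-0.    -0.001 -0.   ] F [-0.4  0.2  4.2] T [0.04 0.16 0.02] open 0.235 q [ 0.37  0.41  1.84  0.    0.89 -1.29]
0 0 -25 0 0 0; 0 0 -50 0 0 0; 0 0 -75 0 0 0; 0 0 -100 0 0 0; 0 0 -125 0 0 0; 0 0 -150 0 0 0
```

View pics/s8.png

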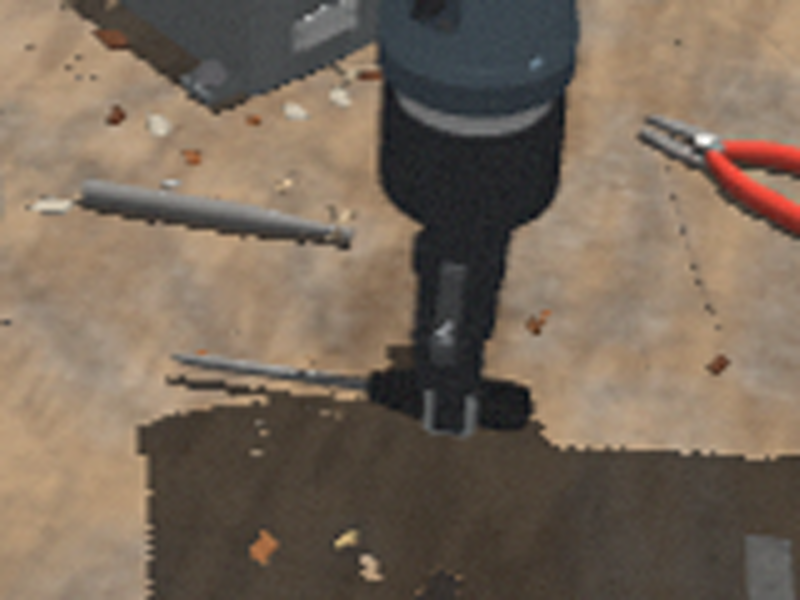

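Emit:
step_arm(
  targets="0 0 -20 0 0 0; 0 0 -45 0 0 0; 0 0 -75 0 0 0; 0 0 -105 0 0 0; 0 0 -130 0 0 0; 0 0 -150 0 0 0; 0 0 -150 0 0 0",
)

```text
time_s: 9.75
eef_pos: [0.4447, 0.2968, 0.1179]
eef_rot: [0.001, -0.042, 0.999, 0.0]
wrist_force: [-1.1, -0.2, -1.2]
opening: 0.235
```

```bash
python3 - <<'E'
from mv import *
from bench import optics
obs()
for n in("side","top"):
    c=optics.camera(n);pickle.dump(c,open(f"{n}7.pkl","wb"))
crop(load("side7"),230,120,200,150,4,"s9.png")
crop(load("top7"),200,120,200,150,4,"t9.png")
E
```

```text
t 9.75 pos [0.4447 0.2968 0.1179] err mm [0.9 0.5 0.9] roterr [-0.001 -0.003 -0.   ] F [-1.1 -0.2 -1.2] T [-0.    0.01  0.03] open 0.235 q [ 0.37  0.17  1.78 -0.    1.19 -1.29]
```

View pics/s9.png

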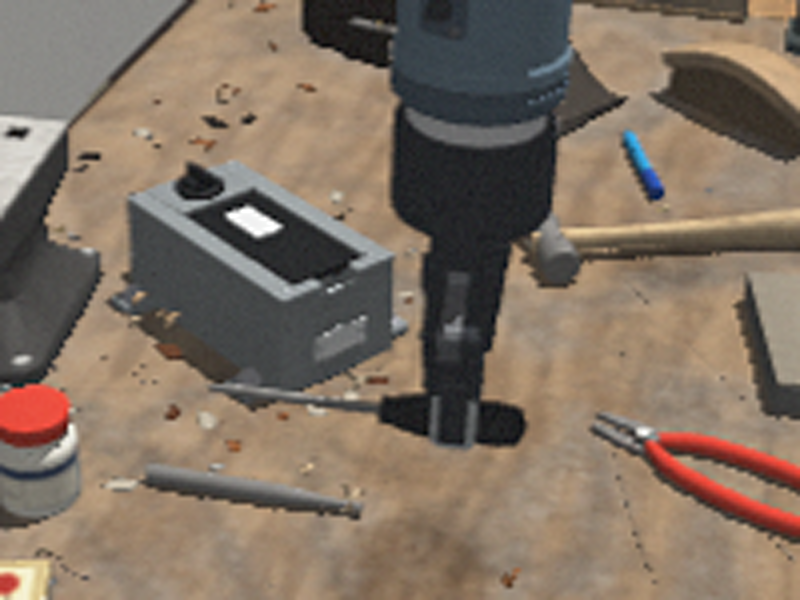

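View pics/t9.png

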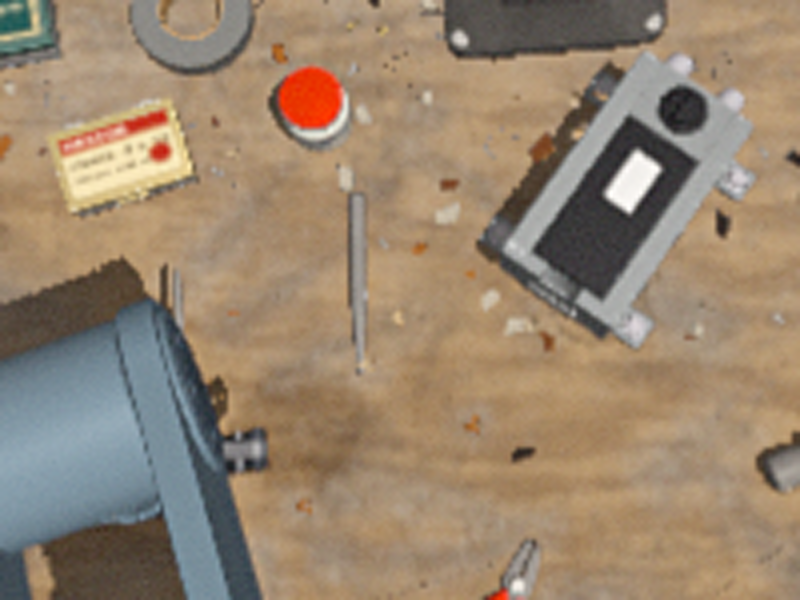

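```bash
python3 - <<'E'
from mv import *
S=load("side7");T=load("top7")
f=lambda u:(230+u[0]/4-.4,120+u[1]/4-.4); g=lambda u:(200+u[0]/4-.4,120+u[1]/4-.4)
t,e=tri(T,g((177,270)),S,f((216,387)));print("tip",t,e)
# handle points on plane y= interpolation: assume vertical plane through (.444,.2968) dir 4.75deg
n=np.array([-np.sin(.083),np.cos(.083),0]);q=np.array([.444,.2968,0])
for u in [(216,387),(380,404),(524,424)]:
    o,d=ray(S,f(u));print(o+d*(n@(q-o))/(n@d))
print(proj(S,[[.444,.308,.14],[.444,.308,.16]]),f((455,445)))
E
```

```text
tip [0.56979149 0.30706384 0.16357141] 0.002384361297814943
[0.56851818 0.30715881 0.16359857]
[0.48321688 0.3000625  0.16546491]
[0.41022053 0.29398985 0.16395042]
[[342.03017745 236.26542848]
 [342.52851822 228.30871017]] (343.35, 230.85)
```

```bash
cat > pry.py <<'E'
from mv import *
BX=np.array([.6507,-.0051,0]);YAW=-.6068
bx=np.array([np.cos(YAW),np.sin(YAW),0]);by=np.array([-bx[1],bx[0],0]);Z=np.array([0,0,1.])
TIP=np.array([-.1256,0,-.0445])
SILL=BX-.093*bx+.073*Z
def axes(th):
    a=bx*np.cos(th)-Z*np.sin(th); x=-a; z=-bx*np.sin(th)-Z*np.cos(th); return np.column_stack([x,np.cross(z,x),z])
def pose(th,s,h,lat=0):
    """shaft pitch th (tip down), tip s past sill along shaft, axis h above sill perpendicular"""
    a=bx*np.cos(th)-Z*np.sin(th); n=bx*np.sin(th)+Z*np.cos(th)
    tip=SILL+a*s+n*h+by*lat; M=axes(th); return tip-M@TIP,M
E
python3 - <<'E'
from pry import *
o=obs();M=qR(o["eef_rot"]);print("tip tool",M.T@(np.array([.5696,.3071,.163])-o["eef_pos"]))
W=lin(get(),pose(np.radians(40),-.035,.0055),14)
print(W[-1][0],SILL); rows(W,0)
E
```

```text
t 9.85 pos [0.4432 0.2962 0.1158] err mm [-0.6 -0.1 -1.2] roterr [0.    0.001 0.   ] F [ 0.2 -0.3 -0.4] T [ 0.   -0.   -0.02] open 0.233 q [ 0.37  0.17  1.78 -0.    1.19 -1.29]
tip tool [-0.12678289  0.00032752 -0.0473118 ]
[0.45264563 0.13238267 0.14635596] [0.57430264 0.04793247 0.073     ]
0 -12 -2 -0.017 0.048 0.047; 1 -23 -4 -0.034 0.096 0.094; 1 -35 -6 -0.052 0.144 0.142; 1 -47 -8 -0.069 0.191 0.189; 2 -59 -10 -0.086 0.239 0.236; 2 -70 -13 -0.103 0.287 0.283; 2 -82 -15 -0.12 0.335 0.331; 3 -94 -17 -0.138 0.383 0.378
-3 -11 -4 -0.017 0.047 0.047; -6 -21 -8 -0.034 0.095 0.094; -9 -32 -12 -0.051 0.143 0.142; -11 -43 -17 -0.068 0.191 0.189; -14 -54 -21 -0.086 0.239 0.236; -17 -65 -25 -0.103 0.287 0.283
```

Emit:
step_arm(
  targets="0 -12 -2 -0.017 0.048 0.047; 1 -23 -4 -0.034 0.096 0.094; 1 -35 -6 -0.052 0.144 0.142; 1 -47 -8 -0.069 0.191 0.189; 2 -59 -10 -0.086 0.239 0.236; 2 -70 -13 -0.103 0.287 0.283; 2 -82 -15 -0.12 0.335 0.331; 3 -94 -17 -0.138 0.383 0.378",
)

```text
time_s: 10.85
eef_pos: [0.4478, 0.2021, 0.1324]
eef_rot: [-0.194, 0.147, 0.968, 0.06]
wrist_force: [0.1, -0.4, -0.9]
opening: 0.233
```

Emit:
step_arm(
  targets="-3 -11 -4 -0.017 0.047 0.047; -6 -21 -8 -0.034 0.095 0.094; -9 -32 -12 -0.051 0.143 0.142; -11 -43 -17 -0.068 0.191 0.189; -14 -54 -21 -0.086 0.239 0.236; -17 -65 -25 -0.103 0.287 0.283; -17 -65 -25 -0.103 0.287 0.283",
)

```text
time_s: 11.72
eef_pos: [0.4521, 0.1312, 0.1444]
eef_rot: [-0.328, 0.282, 0.896, 0.102]
wrist_force: [-0.7, 0.2, -0.6]
opening: 0.235
```

```bash
python3 - <<'E'
from pry import *
from bench import optics
obs()
for n in("side","top"):
    c=optics.camera(n);pickle.dump(c,open(f"{n}8.pkl","wb"))
crop(load("side8"),240,120,160,120,5,"s10.png")
crop(load("top8"),260,100,160,120,5,"t10.png")
E
```

```text
t 11.725 pos [0.4521 0.1312 0.1444] err mm [-0.5 -0.8 -2. ] roterr [-0.     0.003  0.003] F [-0.7  0.2 -0.6] T [-0.27 -0.33  0.02] open 0.235 q [-0.18  0.46  1.53  0.27  1.8  -1.18]
```

View pics/s10.png

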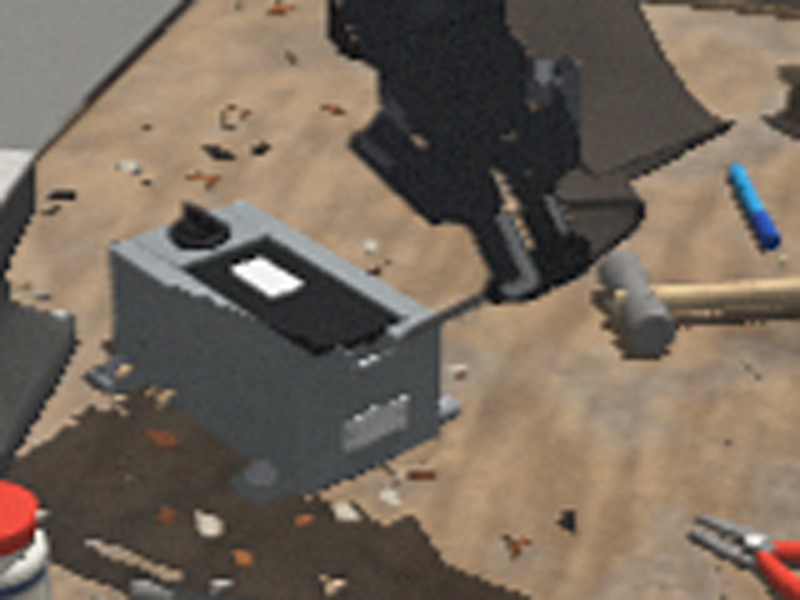

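View pics/t10.png

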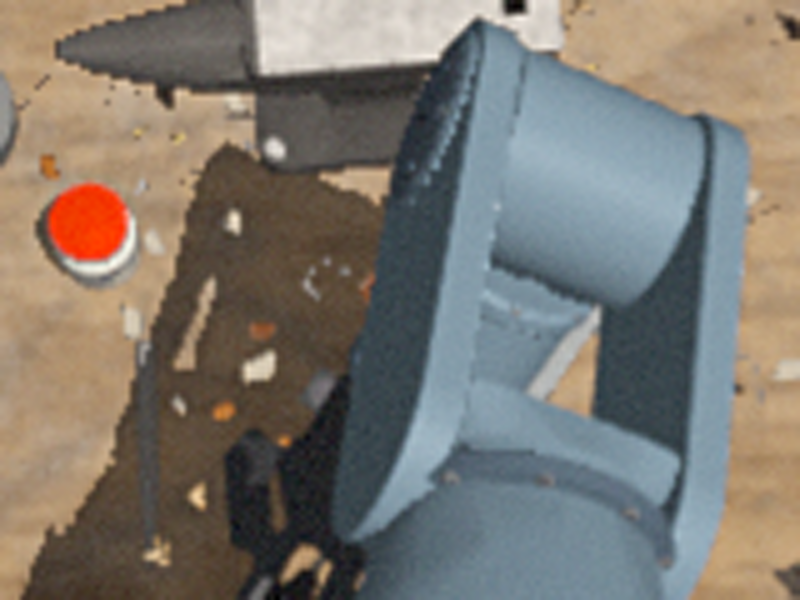

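```bash
cat > an.py <<'E'
from pry import *
def plane(c,uv):  # intersection with the box's mid plane; returns local x rel sill, z rel sill
    o,d=ray(c,uv);P=o+d*(by@(SILL-o))/(by@d);v=P-SILL;return np.array([v@bx,v[2]])*1000
E
python3 - <<'E'
from an import *
S=load("side8");f=lambda u:(240+u[0]/5-.4,120+u[1]/5-.4)
o=obs();M=qR(o["eef_rot"]);
for k,off in (("tool",0),("world",1)):
    T=np.array([-.1262,0,-.0455]) 
    t=o["eef_pos"]+M@T if not off else o["eef_pos"]+[0,0,.033]+M@np.array([-.1262,0,-.0125])
    v=t-SILL;print(k,"tip local",v@bx,v@by,v[2],"px",proj(S,t),((proj(S,t)[0]+.4-[240,120])*5).round())
    c=t-M@np.array([-.09,0,0]);print("collar",((proj(S,c)[0]+.4-[240,120])*5).round())
print(plane(S,f((398,338))),plane(S,f((490,295))))
for lx,ly,lz in((-.093,.015,.08),(-.093,-.015,.08),(-.093,.05,.08),(-.093,-.05,.08),(-.0795,.015,.08),(-.0795,-.015,.08),(-.093,.015,.073),(-.093,-.015,.073)):
    print(lx,ly,lz,((proj(S,BX+lx*bx+ly*by+lz*Z)[0]+.4-[240,120])*5).round())
crop(S,295,165,50,40,16,"s11.png")
E
```

```text
t 11.825 pos [0.4521 0.1324 0.1454] err mm [-0.5  0.5 -1.1] roterr [ 0.001  0.001 -0.   ] F [-0.3  0.2 -0. ] T [-0.25 -0.33 -0.06] open 0.237 q [-0.18  0.46  1.53  0.28  1.8  -1.18]
tool tip local -0.022715510579245164 -0.00023725893373612223 0.025921415955641305 px [[320.25650166 186.28085016]] [403. 333.]
collar [496. 288.]
world tip local -0.04396107091694083 -0.0002503567487622137 0.03367015867239745 px [[325.59250467 186.97018645]] [430. 337.]
collar [527. 290.]
[-18.78918243  21.36397025] [-87.76357284  78.06992217]
-0.093 0.015 0.08 [354. 356.]
-0.093 -0.015 0.08 [396. 338.]
-0.093 0.05 0.08 [302. 377.]
-0.093 -0.05 0.08 [445. 318.]
-0.0795 0.015 0.08 [338. 346.]
-0.0795 -0.015 0.08 [381. 328.]
-0.093 0.015 0.073 [353. 367.]
-0.093 -0.015 0.073 [396. 349.]
```

View pics/s11.png

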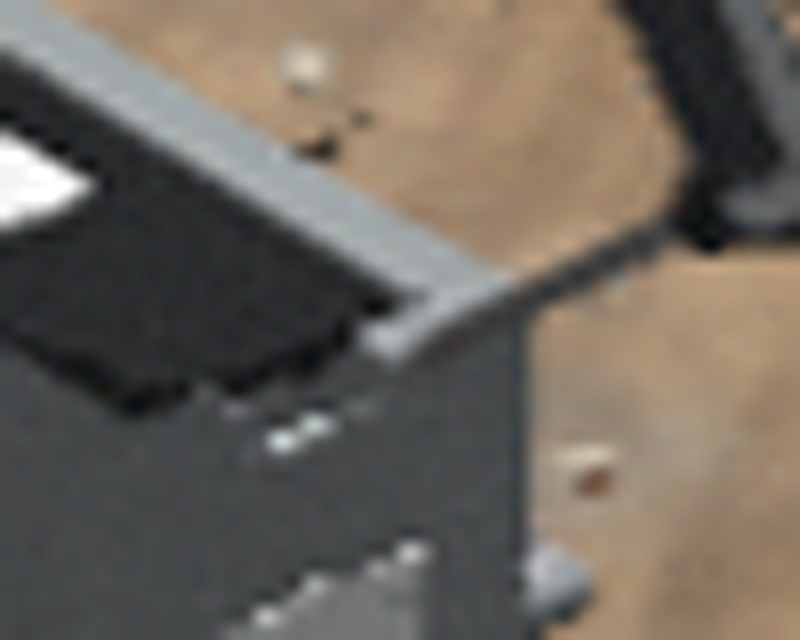

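```bash
sed -i 's/^TIP=.*/TIP=np.array([-.1260,0,-.0450])/' pry.py; python3 - <<'E'
from pry import *
th=np.radians(40)
a=pose(th,-.035,.008);rows(lin(get(),pose(th,.003,.008),6)+[pose(th,.003,.008)]*2,1)
E
```

```text
-6.3 0.1 -0.3 0 -0 0; -12.5 0.1 -0.6 0 -0 0; -18.8 0.2 -0.9 0 -0 0; -25 0.3 -1.2 0 -0 0; -31.3 0.3 -1.5 0 -0 0; -37.5 0.4 -1.8 0 -0 0; -37.5 0.4 -1.8 0 -0 0; -37.5 0.4 -1.8 0 -0 0
```

Emit:
step_arm(
  targets="-6.3 0.1 -0.3 0 0 0; -12.5 0.1 -0.6 0 0 0; -18.8 0.2 -0.9 0 0 0; -25 0.3 -1.2 0 0 0; -31.3 0.3 -1.5 0 0 0; -37.5 0.4 -1.8 0 0 0; -37.5 0.4 -1.8 0 0 0; -37.5 0.4 -1.8 0 0 0",
)

```text
time_s: 12.82
eef_pos: [0.4773, 0.1154, 0.1236]
eef_rot: [-0.327, 0.281, 0.897, 0.102]
wrist_force: [-0.4, -0.3, -1.2]
opening: 0.236
```

```bash
python3 - <<'E'
from an import *
from bench import optics
o=obs()
M=qR(o["eef_rot"]);t=o["eef_pos"]+M@TIP
for n in("side","top"):
    c=optics.camera(n);pickle.dump(c,open(f"{n}9.pkl","wb"))
S=load("side9");print(((proj(S,[t,t-M@np.array([-.09,0,0])])+.4-[290,155])*12).round())
crop(S,290,155,65,50,12,"s12.png")
E
```

```text
t 12.825 pos [0.4773 0.1154 0.1236] err mm [-0.   0.2 -0.1] roterr [ 0.  0. -0.] F [-0.4 -0.3 -1.2] T [-0.23 -0.37 -0.  ] open 0.236 q [-0.2   0.54  1.47  0.26  1.79 -1.2 ]
[[279. 411.]
 [489. 307.]]
```

View pics/s12.png

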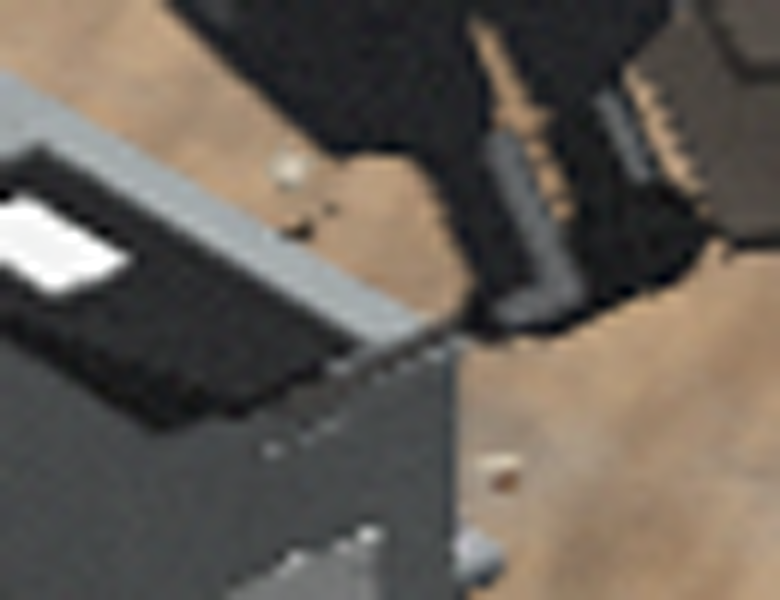

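Emit:
step_arm(
  targets="3 0 0 0 0 0; 3 0 1.5 0 0 0; 3 0 3 0 0 0; 3 0 4 0 0 0; 3 0 4 0 0 0",
)

```text
time_s: 13.55
eef_pos: [0.4732, 0.1182, 0.1224]
eef_rot: [-0.327, 0.281, 0.897, 0.102]
wrist_force: [-0.2, -0.2, -0.6]
opening: 0.237
```

```bash
python3 - <<'E'
from an import *
commit("3 0 4 0 0 0");o=obs()
E
```

```text
t 13.55 pos [0.4732 0.1182 0.1224] err mm [-0.1  0.2 -0.2] roterr [0. 0. 0.] F [-0.2 -0.2 -0.6] T [-0.21 -0.3   0.06] open 0.237 q [-0.2   0.53  1.48  0.26  1.78 -1.19]
```

Emit:
step_arm(
  targets="0 0 1 0 0 0; 0 0 2 0 0 0; 0 0 2 0 0 0",
)

```text
time_s: 13.92
eef_pos: [0.4724, 0.1189, 0.121]
eef_rot: [-0.326, 0.281, 0.897, 0.102]
wrist_force: [0.4, -0.7, 0.4]
opening: 0.237
```

```bash
python3 - <<'E'
from an import *
commit("0 0 2 0 0 0");o=obs()
from bench import optics
S=optics.camera("side");pickle.dump(S,open("side10.pkl","wb"))
crop(S,290,155,65,50,12,"s13.png")
E
```

```text
t 13.925 pos [0.4724 0.1189 0.121 ] err mm [ 0.2  0.1 -0.1] roterr [-0. -0. -0.] F [ 0.4 -0.7  0.4] T [-0.31 -0.39 -0.01] open 0.237 q [-0.2   0.53  1.48  0.26  1.78 -1.19]
```

View pics/s13.png

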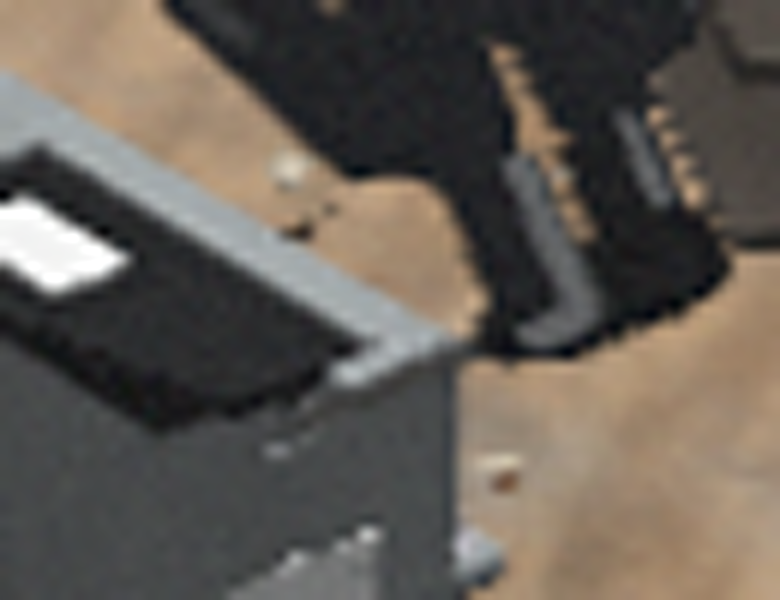

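Emit:
step_arm(
  targets="-2 0 0 0 0 0; -4 0 0 0 0 0; -6 0 0 0 0 0; -6 0 0 0 0 0",
)

```text
time_s: 14.48
eef_pos: [0.4763, 0.1161, 0.1168]
eef_rot: [-0.326, 0.281, 0.897, 0.102]
wrist_force: [1.5, 0.3, -0.1]
opening: 0.236
```

```bash
python3 - <<'E'
from an import *
commit("-6 0 0 0 0 0");o=obs();print(get()[1].T@o["wrist_force"])
E
```

```text
t 14.475 pos [0.4763 0.1161 0.1168] err mm [ 0.3 -0.  -0.3] roterr [-0. -0.  0.] F [ 1.5  0.3 -0.1] T [-0.39 -0.54 -0.06] open 0.236 q [-0.2   0.54  1.47  0.26  1.78 -1.2 ]
[-0.86945128  1.07259968 -0.57025614]
```

Emit:
step_arm(
  targets="-2 0 0 0 0 0; -4 0 0 0 0 0; -6 0 0 0 0 0; -6 0 0 0 0 0",
)

```text
time_s: 14.98
eef_pos: [0.4801, 0.1135, 0.113]
eef_rot: [-0.326, 0.281, 0.897, 0.102]
wrist_force: [1.4, -0.6, 0.3]
opening: 0.234
```

```bash
python3 - <<'E'
from an import *
commit("-6 0 0 0 0 0");o=obs();print(get()[1].T@o["wrist_force"])
from bench import optics
S=optics.camera("side");pickle.dump(S,open("side11.pkl","wb"))
crop(S,290,155,65,50,12,"s14.png")
E
```

```text
t 14.975 pos [0.4801 0.1135 0.113 ] err mm [ 0.2 -0.  -0.3] roterr [-0. -0.  0.] F [ 1.4 -0.6  0.3] T [-0.34 -0.55 -0.06] open 0.234 q [-0.2   0.56  1.46  0.26  1.77 -1.2 ]
[-0.88569202  0.29904571 -1.1898446 ]
```

View pics/s14.png

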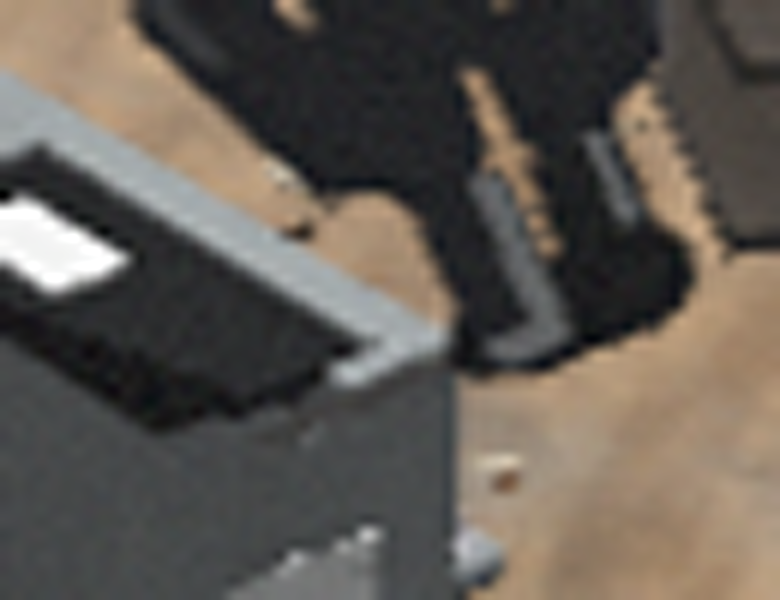

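Emit:
step_arm(
  targets="-2 0 0 0 0 0; -4 0 0 0 0 0; -6 0 0 0 0 0; -8 0 0 0 0 0; -8 0 0 0 0 0",
)

```text
time_s: 15.65
eef_pos: [0.4851, 0.11, 0.1078]
eef_rot: [-0.326, 0.281, 0.897, 0.102]
wrist_force: [1.8, -0.8, 0.4]
opening: 0.237
```

```bash
python3 - <<'E'
from an import *
commit("-8 0 0 0 0 0");o=obs();print(get()[1].T@o["wrist_force"])
E
```

```text
t 15.65 pos [0.4851 0.11   0.1078] err mm [ 0.3 -0.  -0.3] roterr [-0. -0.  0.] F [ 1.8 -0.8  0.4] T [-0.36 -0.51  0.  ] open 0.237 q [-0.21  0.57  1.45  0.26  1.77 -1.2 ]
[-1.21597944  0.34813007 -1.52198298]
```

Emit:
step_arm(
  targets="-2 0 0 0 0 0; -4 0 0 0 0 0; -4 0 0 0 0 0",
)

```text
time_s: 16.02
eef_pos: [0.4876, 0.1083, 0.1053]
eef_rot: [-0.326, 0.281, 0.897, 0.102]
wrist_force: [1.0, -0.6, 1.5]
opening: 0.233
```

Emit:
step_arm(
  targets="-1 0 0 0 0 0; -2 0 0 0 0 0; -2 0 0 0 0 0",
)

```text
time_s: 16.4
eef_pos: [0.488, 0.108, 0.1046]
eef_rot: [-0.327, 0.28, 0.896, 0.102]
wrist_force: [-2.5, 1.6, 5.0]
opening: 0.234
```

```bash
python3 - <<'E'
from an import *
commit("-4 0 0 0 0 0");commit("-2 0 0 0 0 0");o=obs();print(get()[1].T@o["wrist_force"])
from bench import optics
S=optics.camera("side");pickle.dump(S,open("side12.pkl","wb"))
crop(S,290,155,65,50,12,"s15.png")
E
```

```text
t 16.4 pos [0.488  0.108  0.1046] err mm [-0.6  0.6  0.3] roterr [ 0.     0.002 -0.   ] F [-2.5  1.6  5. ] T [ 0.18  0.29 -0.02] open 0.234 q [-0.21  0.58  1.44  0.26  1.77 -1.21]
[ 5.49009107 -0.15488866 -1.93358241]
```

View pics/s15.png

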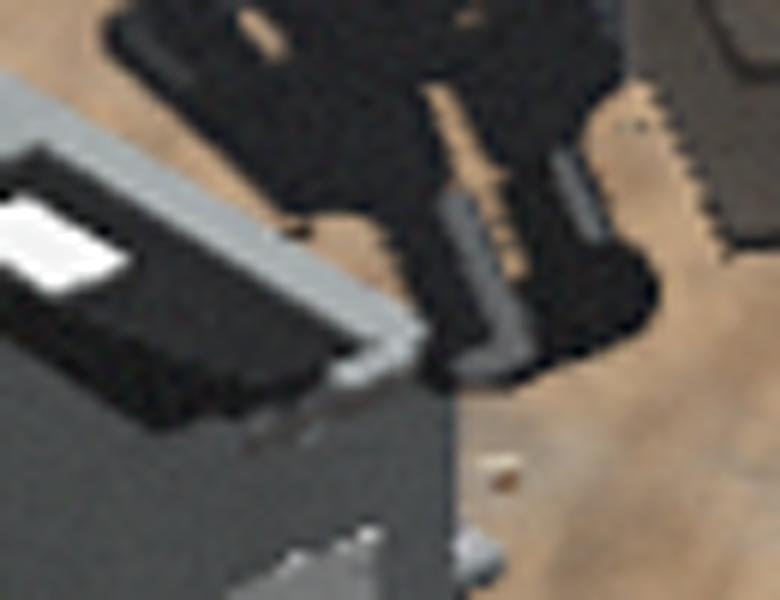

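```bash
python3 - <<'E'
from pry import *
r=np.radians
rows([pose(r(t),.0253,.0022,.0) for t in (37,34,30,26,22,18,14,10)],1)
pickle.dump(get(),open("bk.pkl","wb"))
rows([pose(r(t),.0253,.0022) for t in (7,4,1,-1,-3,-5,-5)],1)
put(*pickle.load(open("bk.pkl","rb")))
E
```

```text
-1.7 -0 5 0 -0.053 0; -4.3 -0 10 0 -0.105 0; -8.3 -0 16.6 0 -0.175 0; -12.7 -0 22.8 0 -0.245 0; -17.5 -0 28.8 0 -0.315 0; -22.7 -0 34.3 0 -0.384 0; -28.3 -0 39.6 0 -0.454 0; -34.2 -0 44.4 0 -0.524 0
-2.4 -0 5.2 0 -0.052 0; -5.1 -0 10.3 0 -0.105 0; -8 -0 15.2 0 -0.157 0; -10.1 -0 18.4 0 -0.192 0; -12.3 -0 21.5 0 -0.227 0; -14.6 -0 24.6 0 -0.262 0; -14.6 -0 24.6 0 -0.262 0
```

Emit:
step_arm(
  targets="-1.7 0 5 0 -0.053 0; -4.3 0 10 0 -0.105 0; -8.3 0 16.6 0 -0.175 0; -12.7 0 22.8 0 -0.245 0; -17.5 0 28.8 0 -0.315 0; -22.7 0 34.3 0 -0.384 0; -28.3 0 39.6 0 -0.454 0; -34.2 0 44.4 0 -0.524 0",
)

```text
time_s: 17.45
eef_pos: [0.486, 0.1093, 0.0479]
eef_rot: [-0.083, 0.297, 0.951, 0.026]
wrist_force: [-1.4, 0.8, 2.6]
opening: 0.235
```

```bash
python3 - <<'E'
from an import *
o=obs();print(get()[1].T@o["wrist_force"])
from bench import optics
S=optics.camera("side");pickle.dump(S,open("side13.pkl","wb"))
crop(S,280,145,80,60,10,"s16.png")
E
```

```text
t 17.45 pos [0.486  0.1093 0.0479] err mm [-0.7  0.5 -0.5] roterr [ 0.    -0.001 -0.   ] F [-1.4  0.8  2.6] T [ 0.12  0.17 -0.03] open 0.235 q [-0.08  0.3   1.8   0.09  1.19 -1.09]
[ 2.06423341 -0.12827806 -2.31561337]
```

View pics/s16.png

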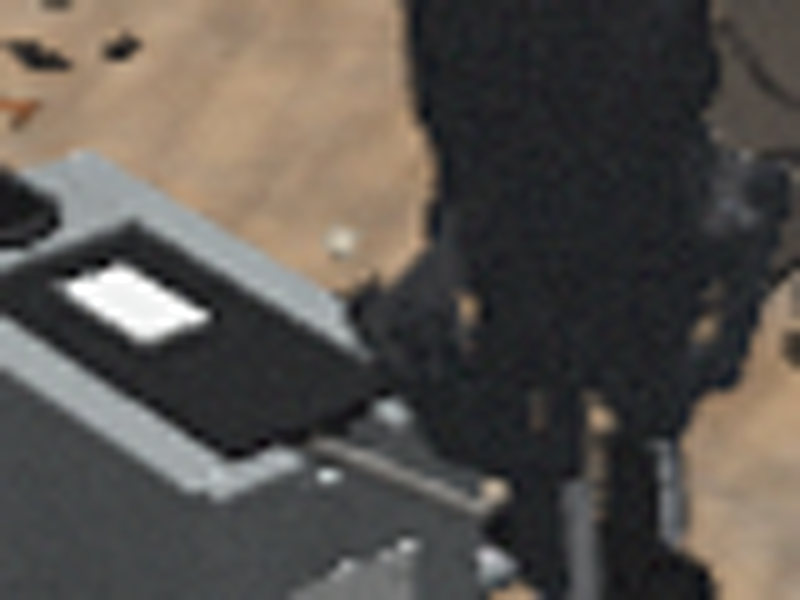

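Emit:
step_arm(
  targets="-2.4 0 5.2 0 -0.052 0; -5.1 0 10.3 0 -0.105 0; -8 0 15.2 0 -0.157 0; -10.1 0 18.4 0 -0.192 0; -12.3 0 21.5 0 -0.227 0; -14.6 0 24.6 0 -0.262 0; -14.6 0 24.6 0 -0.262 0",
)

```text
time_s: 18.38
eef_pos: [0.4941, 0.1034, 0.021]
eef_rot: [0.041, 0.298, 0.954, -0.013]
wrist_force: [-0.3, 0.5, 0.5]
opening: 0.237
```

```bash
python3 - <<'E'
from pry import *
commit("-14.6 0 24.6 0 -0.262 0")
o=obs();print(get()[1].T@o["wrist_force"])
from bench import optics
S=optics.camera("side");pickle.dump(S,open("side14.pkl","wb"))
crop(S,280,145,80,60,10,"s17.png")
r=np.radians
pickle.dump(get(),open("bk.pkl","wb"))
rows([pose(r(t),.0253,.0022) for t in (-7,-9,-11,-13,-13)],1)
put(*pickle.load(open("bk.pkl","rb")))
E
```

```text
t 18.375 pos [0.4941 0.1034 0.021 ] err mm [-0.9  0.4 -0.6] roterr [ 0.001  0.002 -0.001] F [-0.3  0.5  0.5] T [ 0.01  0.12 -0.04] open 0.237 q [ 0.01  0.22  1.96 -0.06  0.89 -0.92]
[ 0.48946684  0.20028165 -0.54842856]
-1.5 -0 3.5 0 -0.035 0; -3.2 -0 6.9 0 -0.07 0; -5 -0 10.3 0 -0.105 0; -6.9 -0 13.6 0 -0.139 0; -6.9 -0 13.6 0 -0.139 0
```

View pics/s17.png

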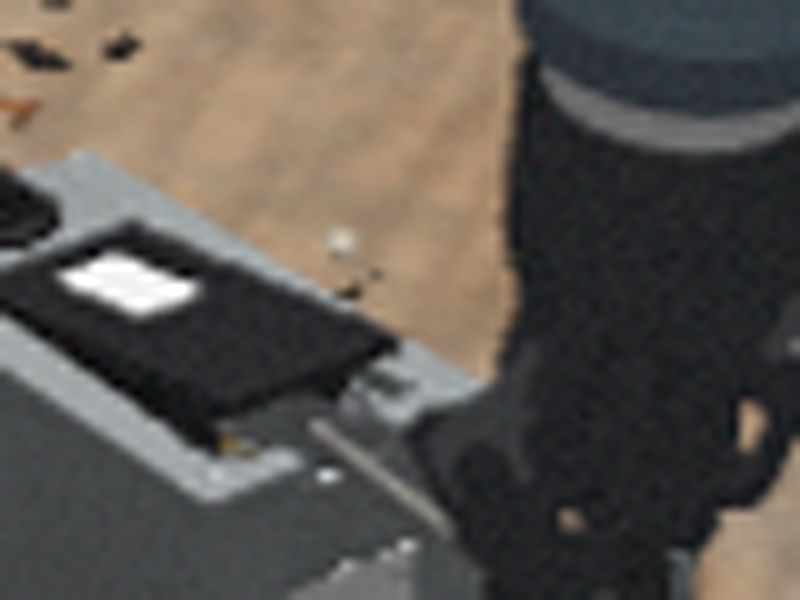

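```bash
python3 - <<'E'
from pry import *
p,M=get()
q=p+M[:,0]*.065
W=lin((p,M),(q,M),5); print(q)
tgt=(np.array([.444,.2965,.08]),down(np.radians(184.75)))
mid=(q+[0,0,.06],M)
W+=lin((q,M),mid,3)+lin(mid,tgt,8)
dn=(np.array([.444,.2965,-.0335]),tgt[1])
W+=lin(tgt,(np.array([.444,.2965,-.022]),tgt[1]),4)+lin((np.array([.444,.2965,-.022]),tgt[1]),dn,3)+[dn]
rows(W,1)
E
```

```text
[0.44181088 0.139931   0.01587968]
13 0 -0 -0 0 -0; 26 -0 0 -0 0 -0; 39 -0 0 -0 0 -0; 52 -0 0 -0 0 -0; 65 -0 0 -0 0 -0; 63.3 0 -19.9 -0 0 -0; 61.5 0 -39.8 -0 0 -0; 59.8 0 -59.8 -0 0 -0
10.8 16.3 -1.4 -0.004 0.011 -0.086; 21.7 32.5 -2.9 -0.007 0.021 -0.172; 32.5 48.7 -4.4 -0.011 0.032 -0.258; 43.3 65 -5.8 -0.015 0.042 -0.345; 54.2 81.2 -7.3 -0.019 0.053 -0.431; 65 97.4 -8.7 -0.022 0.063 -0.517; 75.9 113.7 -10.2 -0.026 0.074 -0.603; 86.7 129.9 -11.7 -0.03 0.084 -0.689
0 0 25.5 0 0 -0; 0 0 51 0 0 -0; 0 0 76.5 0 0 -0; 0 0 102 0 0 -0; 0 0 105.9 0 0 -0; 0 0 109.7 0 0 -0; 0 0 113.5 0 0 -0; 0 0 113.5 0 0 -0
```

Emit:
step_arm(
  targets="13 0 0 0 0 0; 26 0 0 0 0 0; 39 0 0 0 0 0; 52 0 0 0 0 0; 65 0 0 0 0 0; 63.3 0 -19.9 0 0 0; 61.5 0 -39.8 0 0 0; 59.8 0 -59.8 0 0 0",
)

```text
time_s: 19.42
eef_pos: [0.4412, 0.1405, 0.0763]
eef_rot: [0.042, 0.298, 0.954, -0.013]
wrist_force: [-0.2, -0.6, -1.4]
opening: 0.232
```

Emit:
step_arm(
  targets="10.8 16.3 -1.4 -0.004 0.011 -0.086; 21.7 32.5 -2.9 -0.007 0.021 -0.172; 32.5 48.7 -4.4 -0.011 0.032 -0.258; 43.3 65 -5.8 -0.015 0.042 -0.345; 54.2 81.2 -7.3 -0.019 0.053 -0.431; 65 97.4 -8.7 -0.022 0.063 -0.517; 75.9 113.7 -10.2 -0.026 0.074 -0.603; 86.7 129.9 -11.7 -0.03 0.084 -0.689",
)

```text
time_s: 20.42
eef_pos: [0.4434, 0.2975, 0.0798]
eef_rot: [-0.0, -0.043, 0.999, 0.0]
wrist_force: [0.2, -0.9, -1.1]
opening: 0.236
```

```bash
python3 - <<'E'
from pry import *
o=ctrl.get_obs();print(o["eef_pos"],o["wrist_force"])
from bench import optics
for n in("side","top"):
    c=optics.camera(n);pickle.dump(c,open(f"{n}15.pkl","wb"))
crop(load("side15"),230,130,200,150,4,"s18.png")
crop(load("top15"),200,120,200,150,4,"t18.png")
E
```

```text
[0.4433795  0.29748731 0.07977451] [ 0.23947909 -0.87257785 -1.05792788]
```

View pics/s18.png

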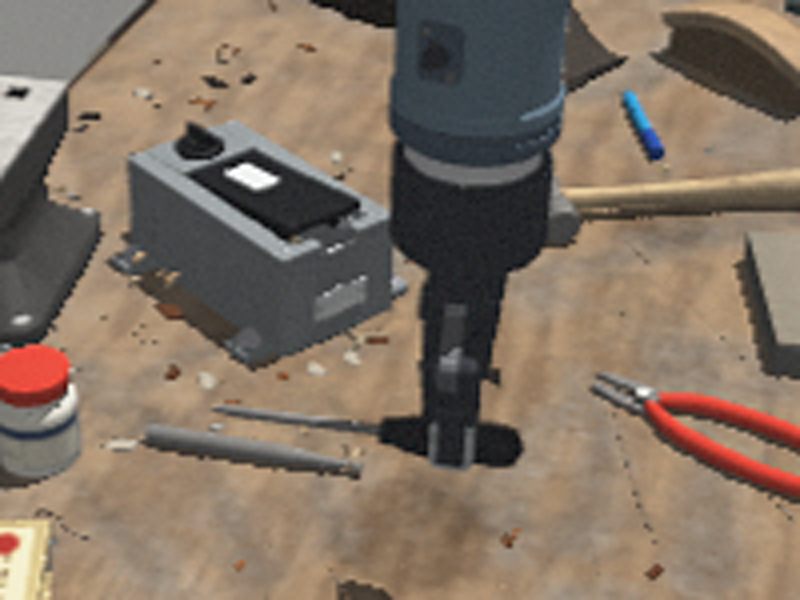

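View pics/t18.png

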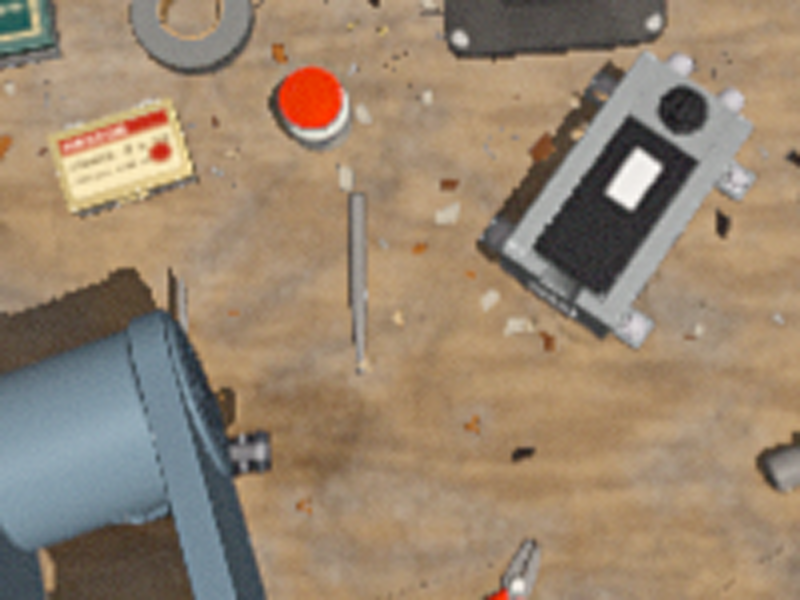

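Cover stands up in front, and the screwdriver is still level in the grip. Next I'll lay it down.

Emit:
step_arm(
  targets="0 0 25.5 0 0 0; 0 0 51 0 0 0; 0 0 76.5 0 0 0; 0 0 100 0 0 0; 0 0 107 0 0 0; 0 0 111 0 0 0; 0 0 113 0 0 0; 0 0 113 0 0 0",
)

```text
time_s: 21.52
eef_pos: [0.4446, 0.2968, -0.0324]
eef_rot: [0.001, -0.041, 0.999, 0.0]
wrist_force: [0.1, -0.8, -0.1]
opening: 0.234
```

Emit:
step_arm(
  targets="0 0 0 0 0 0; 0 0 0 0 0 0; 0 0 0 0 0 0; 0 0 0 0 0 0; 0 0 0 0 0 0; 0 0 0 0 0 0",
  grip=100,
)

```text
time_s: 22.28
eef_pos: [0.4441, 0.2966, -0.0331]
eef_rot: [0.0, -0.041, 0.999, 0.0]
wrist_force: [0.3, 0.1, -0.3]
opening: 1.0
```

```bash
python3 - <<'E'
from pry import *
p,M=get();put(p+[0,0,.0005],M);obs()
c=__import__("bench").optics.camera("side");pickle.dump(c,open("side16.pkl","wb"))
crop(c,250,200,160,120,5,"s19.png")
E
```

```text
t 22.275 pos [ 0.4441  0.2966 -0.0331] err mm [ 0.   0.1 -0.1] roterr [-0.  0. -0.] F [ 0.3  0.1 -0.3] T [0.04 0.   0.05] open 1.0 q [ 0.37  0.41  1.84  0.    0.89 -1.29]
```

View pics/s19.png

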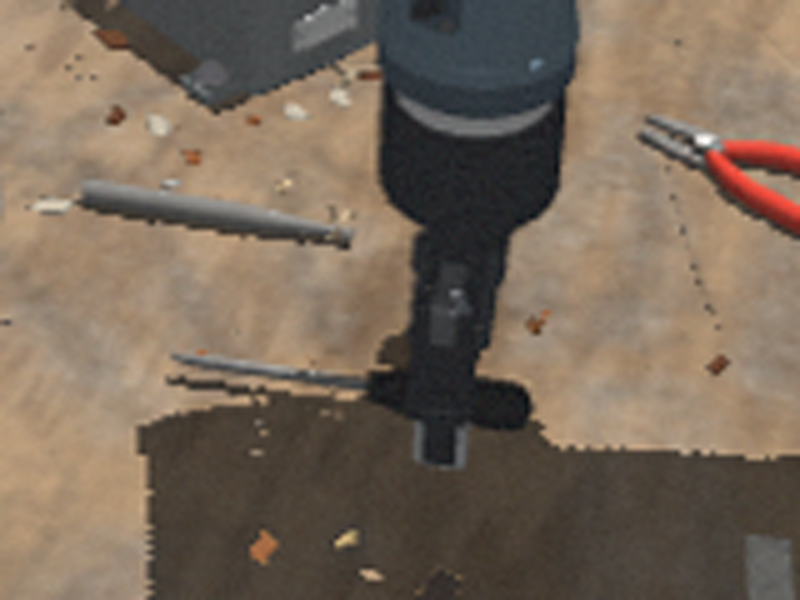

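```bash
python3 - <<'E'
from pry import *
S=load("side15");T=load("top15")
al=.0924
def cp(u,v,w): # cover local from front lower edge: u back along plate, v lateral, w up
    return BX+(-.0795+u*np.cos(al)+w*np.sin(al))*bx+v*by+(.084-u*np.sin(al)+w*np.cos(al))*Z
for c,off,k,n,(x0,y0,w,h) in((S,0,10,"s20.png",(255,150,75,50)),(T,0,10,"t20.png",(315,130,75,70))):
    im=cv2.resize(c["image"][y0:y0+h,x0:x0+w,::-1],None,fx=k,fy=k,interpolation=cv2.INTER_CUBIC)
    P=proj(c,[cp(0,.031,.007),cp(0,-.031,.007),cp(.124,-.031,.007),cp(.124,.031,.007)])
    Q=proj(c,[BX+a*bx+b*by+.08*Z for a,b in((-.093,.05),(-.093,-.05),(.093,-.05),(.093,.05))])
    for L,col in((P,(0,255,0)),(Q,(0,0,255))):
        cv2.polylines(im,[((L+.5-[x0,y0])*k).round().astype(int)],True,col,1)
    cv2.imwrite("pics/"+n,im)
E
```

```text
(no output)
```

View pics/s20.png

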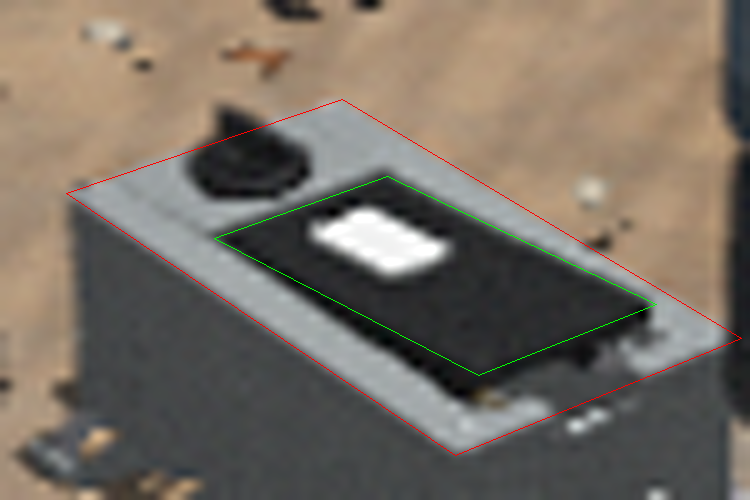

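View pics/t20.png

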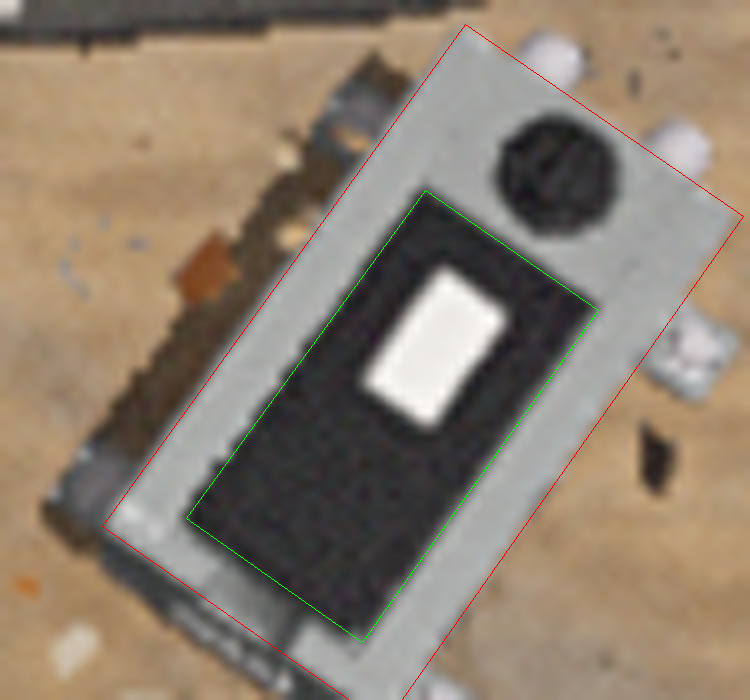

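```bash
cat > cov.py <<'E'
from pry import *
def cpose(lx,z,th=0,ly=0): return BX+lx*bx+ly*by+z*Z,axes(th)
E
python3 - <<'E'
from cov import *
p,M=get();up=(p+[0,0,.15],M);t=cpose(-.0635,.105);t2=cpose(-.0635,.065);print(t[0])
rows(lin((p,M),up,5)+lin(up,t,8)+lin(t,t2,2)+[t2],1)
E
```

```text
[0.59853621 0.03111035 0.105     ]
-0 0 -30 0 0 0; -0 0 -60 0 0 0; -0 0 -90 0 0 0; -0 0 -120 0 0 0; -0 0 -150 0 0 0; -16.5 -34.6 -148.5 0 0 0.086; -33 -69.3 -147 0 0 0.172; -49.5 -104 -145.5 0 0 0.259
-24.8 -29.2 1.5 0 0 0.086; -49.7 -58.5 3 0 0 0.172; -74.5 -87.8 4.5 0 0 0.258; -99.3 -117.1 6 0 0 0.344; -124.2 -146.3 7.5 0 0 0.431; -124.1 -146.3 27.5 0 0 0.431; -124.1 -146.3 47.5 0 0 0.431; -124.1 -146.3 47.5 0 0 0.431
```

Emit:
step_arm(
  targets="0 0 -30 0 0 0; 0 0 -60 0 0 0; 0 0 -90 0 0 0; 0 0 -120 0 0 0; 0 0 -150 0 0 0; -16.5 -34.6 -148.5 0 0 0.086; -33 -69.3 -147 0 0 0.172; -49.5 -104 -145.5 0 0 0.259",
)

```text
time_s: 23.32
eef_pos: [0.5025, 0.1962, 0.1126]
eef_rot: [0.0, 0.089, 0.996, 0.0]
wrist_force: [0.4, 0.0, -0.5]
opening: 0.999
```

Emit:
step_arm(
  targets="-24.8 -29.2 1.5 0 0 0.086; -49.7 -58.5 3 0 0 0.172; -74.5 -87.8 4.5 0 0 0.258; -99.3 -117.1 6 0 0 0.344; -124.2 -146.3 7.5 0 0 0.431; -124.1 -146.3 27.5 0 0 0.431; -124.1 -146.3 47.5 0 0 0.431; -124.1 -146.3 47.5 0 0 0.431",
  grip=90,
)

```text
time_s: 24.32
eef_pos: [0.5956, 0.0327, 0.0618]
eef_rot: [-0.003, 0.298, 0.955, -0.0]
wrist_force: [-0.2, -0.4, -0.5]
opening: 0.901
```

```bash
python3 - <<'E'
from cov import *
obs()
from bench import optics
for n in("side","top"):
    c=optics.camera(n);pickle.dump(c,open(f"{n}17.pkl","wb"))
crop(load("side17"),250,110,120,90,6.6,"s21.png")
crop(load("top17"),200,120,200,150,4,"t21.png")
M=get()[1];p=get()[0]
for s in(1,-1):
    t=p+M@[0,s*.0385,-.033-.010]; print((proj(load("side17"),t)[0]+.5-[250,110])*6.6)
E
```

```text
t 24.325 pos [0.5956 0.0327 0.0618] err mm [-2.9  1.5 -3.2] roterr [ 0.003  0.006 -0.002] F [-0.2 -0.4 -0.5] T [ 0.05 -0.03 -0.  ] open 0.901 q [-0.14  0.38  1.65  0.    1.12 -1.11]
[310.43055192 465.75223552]
[457.00134125 409.72053715]
```

View pics/s21.png

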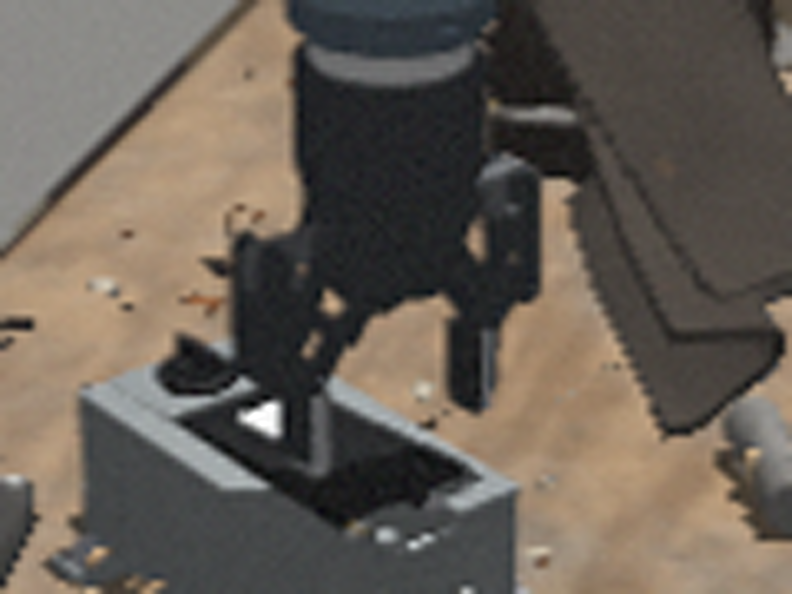

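View pics/t21.png

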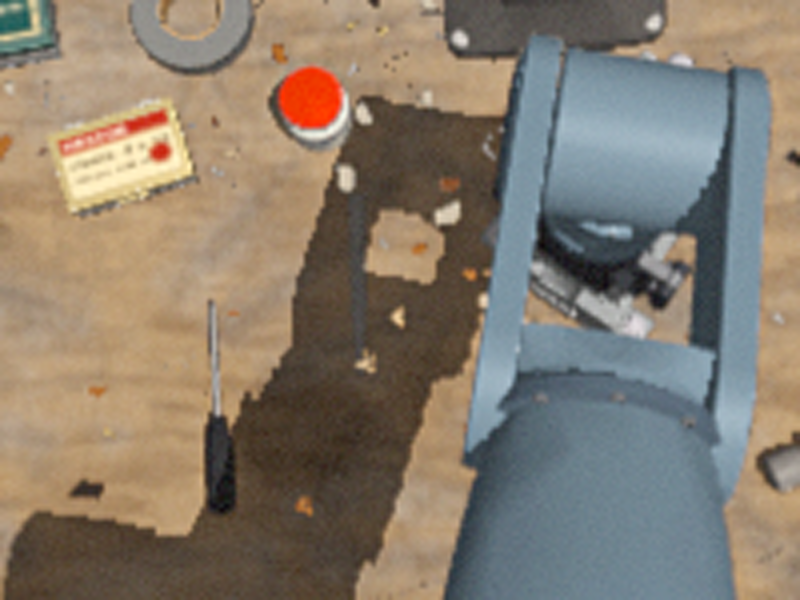

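Emit:
step_arm(
  targets="0 0 8 0 0 0; 0 0 16 0 0 0; 0 0 22 0 0 0; 0 0 22 0 0 0; 0 0 24 0 0 0; 0 0 24 0 0 0",
)

```text
time_s: 25.18
eef_pos: [0.5986, 0.0313, 0.0409]
eef_rot: [0.0, 0.299, 0.954, 0.0]
wrist_force: [-0.5, 0.7, -0.9]
opening: 0.902
```

```bash
python3 - <<'E'
from cov import *
commit("0 0 24 0 0 0");obs()
from bench import optics
c=optics.camera("side");pickle.dump(c,open(f"side18.pkl","wb"))
crop(c,270,140,80,60,10,"s22.png")
E
```

```text
t 25.175 pos [0.5986 0.0313 0.0409] err mm [ 0.1  0.1 -0.1] roterr [-0. -0.  0.] F [-0.5  0.7 -0.9] T [-0.01 -0.01 -0.03] open 0.902 q [-0.15  0.41  1.65  0.    1.08 -1.11]
```

View pics/s22.png

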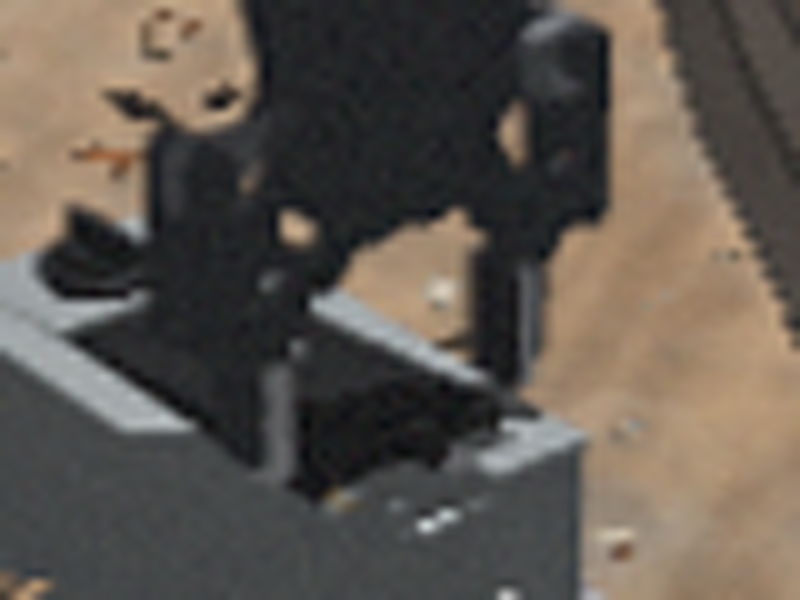

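Emit:
step_arm(
  targets="0 0 1 0 0 0; 0 0 2 0 0 0; 0 0 3 0 0 0; 0 0 3 0 0 0",
)

```text
time_s: 25.72
eef_pos: [0.5984, 0.0313, 0.0378]
eef_rot: [-0.0, 0.299, 0.954, 0.0]
wrist_force: [-0.6, 0.2, 0.3]
opening: 0.9
```

Emit:
step_arm(
  targets="0 0 1 0 0 0; 0 0 2 0 0 0; 0 0 2 0 0 0",
)

```text
time_s: 26.1
eef_pos: [0.5984, 0.0313, 0.0358]
eef_rot: [-0.0, 0.299, 0.954, 0.0]
wrist_force: [0.9, 0.1, 0.1]
opening: 0.896
```

Emit:
step_arm(
  targets="0 0 1 0 0 0; 0 0 2 0 0 0; 0 0 2 0 0 0",
)

```text
time_s: 26.48
eef_pos: [0.5984, 0.0313, 0.0338]
eef_rot: [-0.0, 0.299, 0.954, 0.0]
wrist_force: [0.7, 0.6, 0.6]
opening: 0.9
```

Emit:
step_arm(
  targets="0 0 1 0 0 0; 0 0 2 0 0 0; 0 0 2 0 0 0",
)

```text
time_s: 26.85
eef_pos: [0.5986, 0.0313, 0.0327]
eef_rot: [0.0, 0.299, 0.954, 0.0]
wrist_force: [-3.4, 0.1, 6.1]
opening: 0.898
```

Emit:
step_arm(
  targets="0 0 -4 0 0 0; 0 0 -6.5 0 0 0; 0 0 -6.5 0 0 0",
)

```text
time_s: 27.22
eef_pos: [0.5988, 0.0313, 0.0387]
eef_rot: [0.0, 0.299, 0.954, 0.0]
wrist_force: [0.4, -0.4, -1.3]
opening: 0.901
```

Emit:
step_arm(
  targets="0 0 0 0 0 0; 0 0 0 0 0 0; 0 0 0 0 0 0; 0 0 0 0 0 0; 0 0 0 0 0 0",
  grip=0,
)

```text
time_s: 27.85
eef_pos: [0.5984, 0.031, 0.0385]
eef_rot: [-0.0, 0.299, 0.954, -0.0]
wrist_force: [-2.1, -2.6, 4.1]
opening: 0.704
```

```bash
python3 - <<'E'
from cov import *
for z in("3","2","2","2","-6.5"): commit(f"0 0 {z} 0 0 0")
obs()
from bench import optics
c=optics.camera("side");pickle.dump(c,open(f"side19.pkl","wb"))
crop(c,270,140,80,60,10,"s23.png")
E
```

```text
t 27.85 pos [0.5984 0.031  0.0385] err mm [-0.1 -0.2 -0.1] roterr [ 0.001  0.    -0.   ] F [-2.1 -2.6  4.1] T [-0.67  0.45 -0.02] open 0.704 q [-0.15  0.41  1.65 -0.    1.07 -1.11]
```

View pics/s23.png

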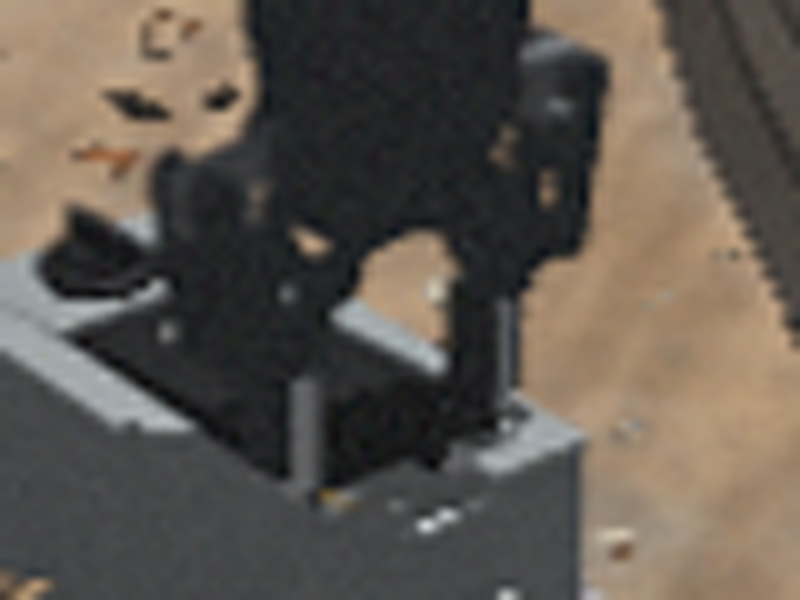

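Emit:
step_arm(
  targets="0 0 -1 0 0 0; 2 0 -2 0 0 0; 4 0 -2.5 0 0 0; 6 0 -3 0 0 0; 8 0 -3 0 0 0; 10 0 -3 0 0 0; 12 0 -3 0 0 0; 12 0 -3 0 0 0",
)

```text
time_s: 28.9
eef_pos: [0.5886, 0.0383, 0.0414]
eef_rot: [0.0, 0.299, 0.954, 0.0]
wrist_force: [0.2, 0.4, -2.3]
opening: 0.699
```

```bash
python3 - <<'E'
from cov import *
commit("12 0 -3 0 0 0")
obs()
from bench import optics
c=optics.camera("side");pickle.dump(c,open(f"side20.pkl","wb"))
crop(c,270,140,80,60,10,"s24.png")
E
```

```text
t 28.9 pos [0.5886 0.0383 0.0414] err mm [-0.   0.3 -0.1] roterr [-0.  0. -0.] F [ 0.2  0.4 -2.3] T [ 0.01  0.04 -0.02] open 0.699 q [-0.14  0.39  1.68  0.    1.07 -1.1 ]
```

View pics/s24.png

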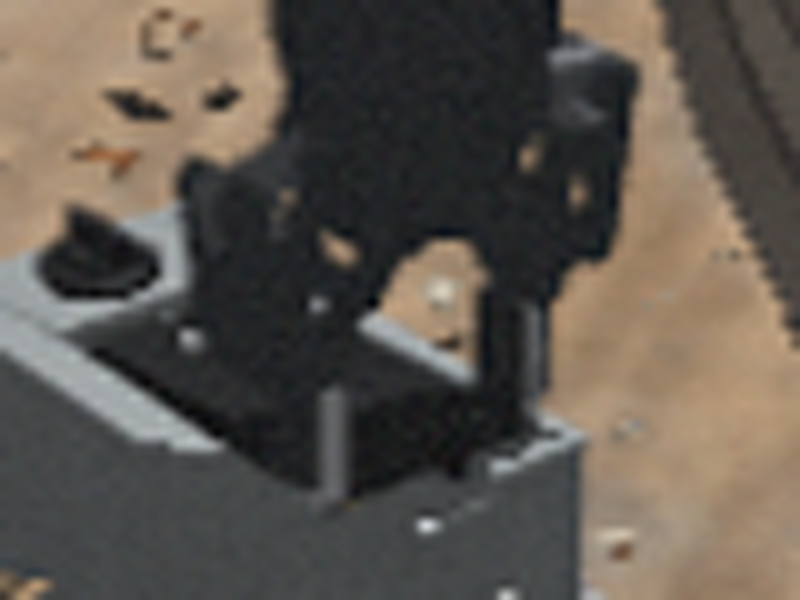

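Emit:
step_arm(
  targets="0 0 -4 0 0 0; 0 0 -9 0 0 0; 0 0 -15 0 0 0; 0 0 -25 0 0 0; 0 0 -40 0 0 0; 0 0 -60 0 0 0; 0 0 -80 0 0 0; 0 0 -80 0 0 0",
)

```text
time_s: 29.95
eef_pos: [0.5905, 0.0379, 0.1242]
eef_rot: [0.002, 0.299, 0.954, 0.001]
wrist_force: [-0.1, -0.0, -1.8]
opening: 0.699
```

```bash
python3 - <<'E'
from cov import *
commit("0 0 -80 0 0 0")
obs()
from bench import optics
for n in("side","top"):
    c=optics.camera(n);pickle.dump(c,open(f"{n}21.pkl","wb"))
crop(load("side21"),240,90,140,105,5.7,"s25.png")
E
```

```text
t 29.95 pos [0.5905 0.0379 0.1242] err mm [ 1.9 -0.   2.7] roterr [-0.002 -0.004 -0.   ] F [-0.1 -0.  -1.8] T [0.07 0.03 0.01] open 0.699 q [-0.14  0.28  1.63  0.    1.22 -1.1 ]
```

View pics/s25.png

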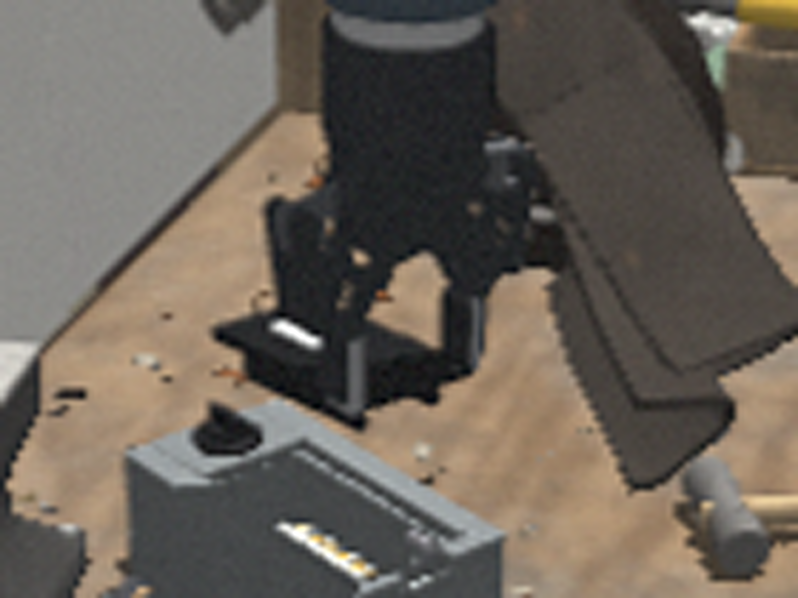

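```bash
cat > ov.py <<'E'
from cov import *
def cover_pts(p,M,al):
    """al: nose-up tilt of the cover in tool frame, pivot at pad centre (16 mm behind front)"""
    d=M@np.array([-1,0,0]);n=M@np.array([0,0,-1]);l=M@np.array([0,1.,0])
    piv=p+n*(.0455-.016*np.sin(.0924))  # lower face at pad centre
    ex=d*np.cos(al)-n*np.sin(al);ez=n*np.cos(al)+d*np.sin(al)
    f=lambda u,v,w:piv+ex*(u-.016)+l*v+ez*w
    return np.array([f(0,.031,.007),f(0,-.031,.007),f(.124,-.031,.007),f(.124,.031,.007)]),f(.062,0,.0035)-f(.062,0,0)*0,ez
if __name__=="__main__":
    S=load("side21");x0,y0,w,h,k=265,125,90,60,8.5
    im=cv2.resize(S["image"][y0:y0+h,x0:x0+w,::-1],None,fx=k,fy=k,interpolation=cv2.INTER_CUBIC)
    p=np.array([.5905,.0379,.1242]);M=get()[1]
    for al,col in((0,(255,0,0)),(.0924,(0,255,0)),(.185,(0,0,255))):
        P,c,ez=cover_pts(p,M,al);cv2.polylines(im,[((proj(S,P)+.5-[x0,y0])*k).astype(int)],True,col,1)
    cv2.imwrite("pics/ov1.png",im)
E
python3 ov.py
```

```text
(no output)
```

View pics/ov1.png

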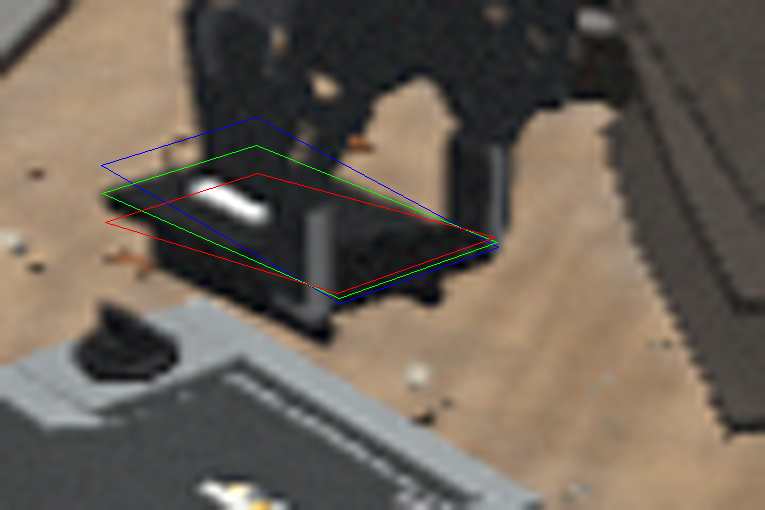

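```bash
python3 - <<'E'
from cov import *
p,M=get()
t=cpose(-.266,.11,-.0924);d1=cpose(-.266,-.005,-.0924);d2=cpose(-.266,-.019,-.0924);print(t[0])
rows(lin((p,M),t,8)+lin(t,d1,5)+lin(d1,d2,2)+[d2],1)
E
```

```text
[0.43218712 0.14658428 0.11      ]
23.8 -0 1.4 0 -0.012 -0; 47.6 -0 2.9 0 -0.023 -0; 71.4 -0 4.3 0 -0.035 -0; 95.2 -0 5.8 0 -0.046 -0; 119 -0 7.2 0 -0.058 -0; 142.8 -0.1 8.6 0 -0.069 -0; 166.6 -0.1 10.1 0 -0.081 -0; 190.4 -0.1 11.5 0 -0.092 -0
2.2 0 22.9 0 -0 -0; 4.3 0 45.8 0 -0 -0; 6.4 0 68.7 0 -0 -0; 8.5 0 91.6 0 -0 -0; 10.6 0 114.5 0 -0 -0; 11.3 0 121.5 0 -0 -0; 11.9 0 128.5 0 -0 -0; 11.9 0 128.5 0 -0 -0
```

Emit:
step_arm(
  targets="23.8 0 1.4 0 -0.012 0; 47.6 0 2.9 0 -0.023 0; 71.4 0 4.3 0 -0.035 0; 95.2 0 5.8 0 -0.046 0; 119 0 7.2 0 -0.058 0; 142.8 -0.1 8.6 0 -0.069 0; 166.6 -0.1 10.1 0 -0.081 0; 190.4 -0.1 11.5 0 -0.092 0",
)

```text
time_s: 31.05
eef_pos: [0.4307, 0.147, 0.1088]
eef_rot: [0.043, 0.299, 0.953, -0.014]
wrist_force: [-0.7, 1.2, -1.2]
opening: 0.704
```

Emit:
step_arm(
  targets="2.2 0 22.9 0 0 0; 4.3 0 45.8 0 0 0; 6.4 0 68.7 0 0 0; 8.5 0 91.6 0 0 0; 10.6 0 114.5 0 0 0; 11.3 0 121.5 0 0 0; 11.9 0 128.5 0 0 0; 11.9 0 128.5 0 0 0",
)

```text
time_s: 32.05
eef_pos: [0.4322, 0.1467, -0.0192]
eef_rot: [0.044, 0.299, 0.953, -0.014]
wrist_force: [0.4, -0.2, -1.5]
opening: 0.699
```

```bash
python3 - <<'E'
from cov import *
obs()
from bench import optics
for n in("side","top"):
    c=optics.camera(n);pickle.dump(c,open(f"{n}22.pkl","wb"))
crop(load("side22"),260,180,120,90,6.6,"s26.png")
E
```

```text
t 32.05 pos [ 0.4322  0.1467 -0.0192] err mm [ 0.   0.2 -0.1] roterr [ 0.  0. -0.] F [ 0.4 -0.2 -1.5] T [0.09 0.06 0.01] open 0.699 q [ 0.11  0.22  2.08 -0.09  0.78 -0.79]
```

View pics/s26.png

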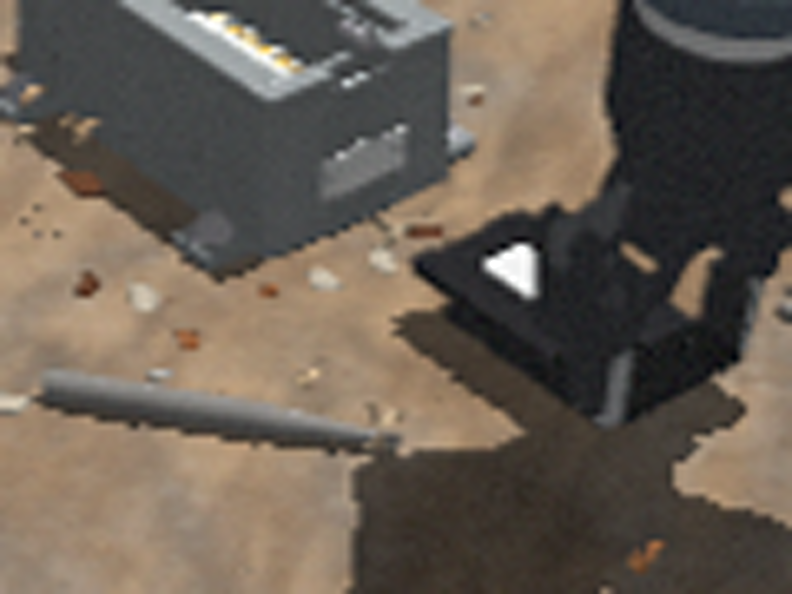

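Near the bench and level. Lowering in guarded steps.

Emit:
step_arm(
  targets="0 0 1.5 0 0 0; 0 0 3 0 0 0; 0 0 4.5 0 0 0; 0 0 4.5 0 0 0",
)

```text
time_s: 32.65
eef_pos: [0.4324, 0.1465, -0.0238]
eef_rot: [0.044, 0.299, 0.953, -0.014]
wrist_force: [0.0, 0.0, -0.9]
opening: 0.703
```

Emit:
step_arm(
  targets="0 0 1 0 0 0; 0 0 2 0 0 0; 0 0 2 0 0 0",
)

```text
time_s: 33.02
eef_pos: [0.4328, 0.1464, -0.0255]
eef_rot: [0.044, 0.299, 0.953, -0.014]
wrist_force: [-1.9, 0.4, 3.2]
opening: 0.703
```

Emit:
step_arm(
  targets="0 0 0 0 0 0; 0 0 0 0 0 0; 0 0 0 0 0 0; 0 0 0 0 0 0; 0 0 0 0 0 0",
  grip=100,
)

```text
time_s: 33.65
eef_pos: [0.4327, 0.1464, -0.0256]
eef_rot: [0.044, 0.299, 0.953, -0.014]
wrist_force: [-0.4, -0.2, -0.5]
opening: 0.999
```

Emit:
step_arm(
  targets="0 0 -10 0 0 0; 0 0 -25 0 0 0; 0 0 -50 0 0 0; 0 0 -80 0 0 0; 0 0 -120 0 0 0; 0 0 -160 0 0 0; 0 0 -200 0 0 0; 0 0 -200 0 0 0",
)

```text
time_s: 34.65
eef_pos: [0.4201, 0.1575, 0.1783]
eef_rot: [0.048, 0.298, 0.953, -0.012]
wrist_force: [0.1, 0.4, 0.6]
opening: 1.003
```

```bash
python3 - <<'E'
from cov import *
o=ctrl.get_obs();print(o["time_s"],o["wrist_force"],o["eef_pos"])
from bench import optics
for n in("side","top"):
    c=optics.camera(n);pickle.dump(c,open(f"{n}23.pkl","wb"))
crop(load("side23"),220,130,200,150,4,"s27.png");crop(load("top23"),200,120,200,150,4,"t27.png")
E
```

```text
34.65 [0.12794473 0.42178245 0.55013565] [0.42007365 0.15751008 0.17829506]
```

View pics/s27.png

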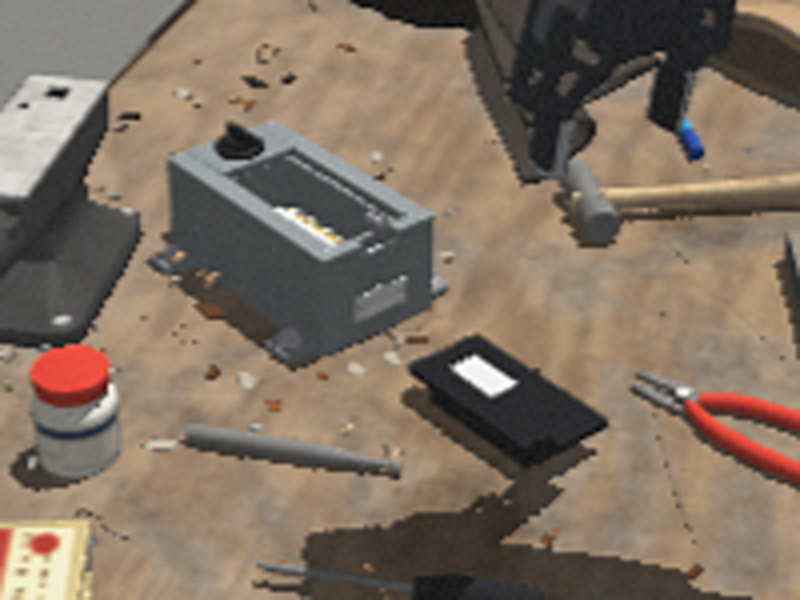

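View pics/t27.png

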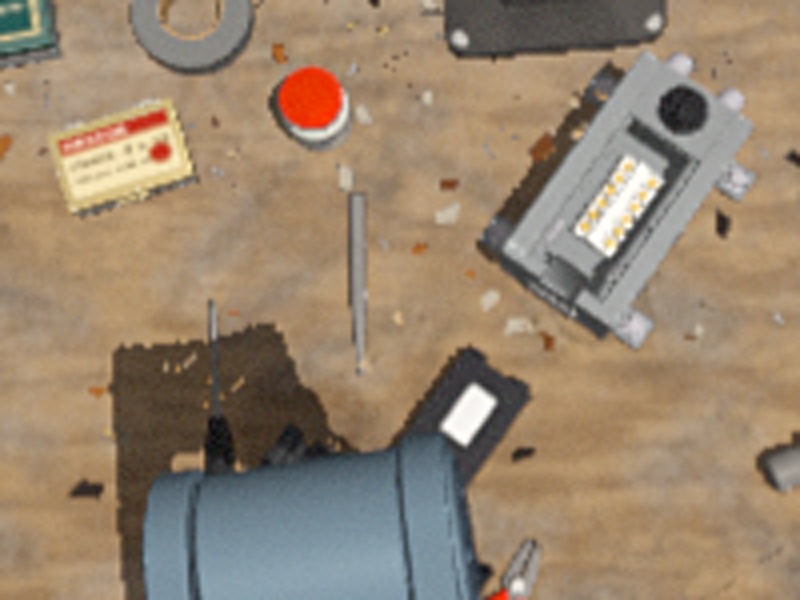

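```bash
python3 - <<'E'
from cov import *
S=load("side23");f=lambda u:(220+u[0]/4-.4,130+u[1]/4-.4)
P=[onz(S,f(u),.025) for u in((410,368),(478,335),(607,423),(527,467))]
for i in range(4): print(P[i].round(4),np.linalg.norm(P[i]-P[(i+1)%4]).round(4))
c=np.mean(P,axis=0);print(c,np.linalg.norm((c-BX)[:2]))
T=load("top23");print(onz(T,(200+468/4,120+415/4),.025),onz(S,f((484,376)),.025))
E
```

```text
[0.5346 0.1138 0.025 ] 0.0609
[0.5004 0.0634 0.025 ] 0.123
[0.4009 0.1357 0.025 ] 0.0696
[0.4406 0.1928 0.025 ] 0.1229
[0.46911186 0.12642325 0.025     ] 0.2242155591591556
[0.48510007 0.1093627  0.025     ] [0.48607024 0.10859514 0.025     ]
```

```bash
python3 - <<'E'
from bench import ticket,ctrl
o=ctrl.get_obs();print(o["time_s"],abs(o["dq"]).max(),o["wrist_force"])
print(ticket.hand_in())
E
```

```text
34.75 0.03432449803330697 [ 0.798824   -0.58344057 -0.99295893]
the job is handed in; nothing more can be done
None
```

The job is done and handed in at about 34.8 s. I levered the cover's front edge up with the screwdriver in the notch until the catches let go, then laid the screwdriver back at its old place. After that I drew the cover forward, lifted it off and laid it ribs down in front of the box. `hand_in` gave no verdict.

**Last checks**
- **Cover:** in the last pictures it lies flat. Its plate sides measure 61–70 mm by 123 mm if its top is taken to be 25 mm up, against the true 62 by 124. Both cameras put its label in the same place at that height. Its centre is about 0.22 m from the box's centre.
- **Screwdriver:** it lies released on the bench.
- **Other things:** the pot, tin, punch and hammer look unmoved by eye; I did not measure them again.
- **Gripper:** it is open and clear of everything, with only noise in the wrist force (about 1 N).

**What disagreed or failed**
- **Fingertip position:** the real fingertips are about 33 mm behind the reported tool point along the tool axis. My first grasp therefore closed on air above the screwdriver, and the second gripped too high on the handle. I corrected for this from the pictures and by touching the box rim.
- **Levering force:** I did not measure the 2 N between screwdriver and cover directly. I judged it from the edge rising onto the catches.

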